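Rock a plaster mould out of its foam and turn it over onto the rest

TASK

The white plaster mould half lies hollow side down in its tight foam cutout. Press down its end at the thumb scoop until it rocks over and stays tilted by itself with the other end raised, then take it by the raised end and turn it over, setting it gently on the slanted wooden rest with its hollow side up and one short end against the ledge. Let go, and leave everything else on the table where it is.

Things in the scene. Friction and masses are not known exactly. Their poses are not given: they have to be found in the camera images.
- mould_mid (a point): centre (half-way through the thickness) of the white plaster mould half, a slab 140 (its x) x 100 (y) x 28 mm (z), about 0.4 kg. Its +z face is the plain flat back, up at the start; its -z face has a hollow 108 x 70 mm, 12 mm deep, with a hand in relief. Its +x end is the one at the thumb scoop at the start.
- tray: grey foam block in a plywood case, fixed, 197 x 150 mm, 84 mm tall. Origin on the table under the ridge on which the mould rocks; +x points to the thumb scoop, a 50 mm wide slot through the end wall at x = 69 to 92 mm. Cutout: x = -81 to 68 mm, 106 mm wide, floor 62 mm high for x below 0, only 10 mm (a deep well) for x above 0. The mould starts centred at x = -8, z = 76 mm.
- tray_press (a point): fixed point of the tray at its x = 45, y = 0, z = 90 mm: where to press on the mould's back (its start height; 6 mm above the foam). A few N down for 30 to 36 mm here carry the mould past its balance; it then falls until its low end stands in the well and stays at 45 to 57 degrees to the level, its raised end (towards the tray's -x) about 130 mm above the table.
- rest: light wooden slanted rest, 150 mm wide (its y), fixed; origin on the table under its middle. Its board climbs towards its +x at 40 degrees to the level. The base plate spans x = -70 to 60 mm and is 10 mm high.
- rest_foot (a point): inner corner of the rest, mid-width, where the board's top face meets the ledge, at x = -50, z = 50 mm of rest, with the rest's axes (x level, towards the high side). From here the board's face runs 90 mm up the 40 degree slope; the ledge stands 24 mm out from the board at a right angle. A mould lying on it overhangs the board's upper edge by 50 mm.
- cast_hand: finished plaster cast of a raised hand on a round 100 mm base, about 135 mm tall; bystander; origin under its base
- water: clear bottle, 64 mm across, 200 mm tall; bystander; origin at its foot
- jar: low white closed jar, 60 mm across, 75 mm tall, standing farther back between the foam case and the wooden rest; bystander; origin at its foot
- shard: broken terracotta-coloured shard, about 60 x 50 x 42 mm, lying beside the foam case; bystander; origin under its centre
- shard_b: flat terracotta-coloured shard, about 65 x 45 x 20 mm, lying beside the foam case on the robot's side; bystander; origin under its centre
- pot: small open grey pot, 60 mm across, 60 mm tall, beside the wooden rest; bystander; origin at its foot
- spatula: spatula lying between the foam case and the wooden rest, pointing away from the robot, 280 mm long, blade 65 mm wide; bystander; origin under its centre

How it is judged:
On the way:
1. the mould is rocked up in its cutout and stays tilted by itself, untouched: raised end out of the foam, low end still down in the well (angle between mould_mid's own z axis and vertical between 0.6 and 1.2 rad and x of mould_mid in the frame of tray between -0.04 and 0.05 m and y of mould_mid in the frame of tray between -0.03 and 0.03 m and z of mould_mid in the frame of tray below 0.125 m and contact force between mould and the fingers below 0.1 N and linear speed of mould below 0.03 m/s), for 0.2 s.
At the end, for the whole second after the job is handed in: The mould lies at rest, released, flat on the slanted board with its hollow side up (turned 132 to 148 degrees from where it began), a short end down at the ledge (centre within about 16 mm of its place along the slope), within 35 mm of mid-width and 0.2 rad of square (angle between mould_mid's own z axis and vertical between 2.3 and 2.58 rad and x of mould_mid in the frame of rest_foot between 0.03 and 0.062 m and z of mould_mid in the frame of rest_foot between 0.042 and 0.075 m and y of mould_mid in the frame of rest_foot between -0.035 and 0.035 m and angle between the y axis of mould_mid and the y axis of rest_foot, either way round below 0.2 rad and linear speed of mould below 0.02 m/s and angular speed of mould below 0.1 rad/s and contact force between mould and the fingers below 0.1 N); the robot touches nothing.
It fails at once if the mould is dropped or thrown (moves faster than 0.7 m/s untouched by the fingers) (linear speed of mould above 0.7 m/s and contact force between mould and the fingers below 0.05 N).
It fails at once if another thing on the table is shifted by more than 30 mm (distance of any of cast_hand, water, jar, shard, shard_b, pot, spatula from where it was at the start of the episode above 0.03 m).
It also fails if it takes over 61 s, if anything falls off the work surface, if the arm or the gripper's body presses on something with over 40 N, if the wrist force passes 120 N, or if a joint passes its speed limit or range.

ROBOT

A 7-joint arm with a two-finger parallel gripper is mounted at the origin on the work surface. World frame = base frame: x ahead of the robot, y to its left, z up, the work surface at z = 0. Lengths are in m, angles in rad, forces in N, time in s.
With the tool pointing down it reaches from about 0.4 to 0.85 m from the base axis. Payload 10.4 kg.
Tool frame: the origin (TCP) lies on the centre line of the jaws, within the pads' length; the fingertips stand 22 mm ahead of it and the grasp point (between the pads) lies 3 mm ahead of it; x points along the fingers, y is the direction in which the jaws open and shut, and the axes are right-handed (so a half turn about x gives the same grasp; the last joint's range is limited). The gripper opens to 87 mm and grips with 3 to 60 N. Pads are 19 mm wide; open, the fingers measure 117 mm over their backs; the gripper's body (75 mm by 190 mm) begins 51 mm behind the grasp point.
Start: joints at [1.307, 0.332, -0.065, 1.46, 0.022, 1.35, -0.088], TCP at [0.149, -0.607, 0.245] pointing down, gripper open.
Joint ranges: [-2.6, 2.6], [-0.5, 2.12], [-1.47, 1.34], [0.16, 2.42], [-1.27, 4.41], [0.06, 2.06], [-2.6, 2.6]. Speed limits (rad/s): [2.22, 2.22, 2.79, 2.79, 3.14, 3.14, 3.14].

INTERFACE

Orientations are given as a unit quaternion [x, y, z, w].
In Python, from bench import * gives the robot as it stands.
- The arm moves only by the tool arm_command, never from a script. Its argument "targets" is one flat list of numbers, 7 for each row, row after row: the turn, a rotation vector about the tool's x, y, z in units of 45 degrees (1.0 is 45 degrees), then the shift along the tool's x, y, z in units of 25 mm (1.0 is 25 mm), then the opening, from 0 (shut) to 1 (fully open). In form: [wx, wy, wz, tx, ty, tz, fingers, wx, wy, wz, tx, ty, tz, fingers, ...]. A call has 1 to 12 rows; each row shifts and turns the pose as measured when the row begins, along the tool's axes as they then stand; what a row does not reach is not made up. A row lasts 1/12 s, in which the tool goes at most 41.7 mm and 7.16 degrees, less where a joint would pass 70% of its speed; a pose out of reach is approached as far as the arm can. A call with a number of a shift or a turn outside -1 to 1 is refused whole. A call with a gripper value outside its range is refused whole. The fingers move at their own pace and stop on an object; "newtons" is the grip in N (left out, the last holds). Time passes only in rows, so rows that do not move let the fingers close. It gives the time, the measured TCP pose, the force and the opening at its end, in the units of the state.
- read_state(): the state, without advancing time (a new reading comes with each control period).
- camera(name): name is "scene" or "top" or "wrist"; returns the picture (480x640x3 uint8, red, green, blue); there is no depth.
- calibration(name): a dict with "camera_matrix" (3x3 intrinsics, pixels), "R" (3x3) and "t" (3): a world point X has camera coordinates R X + t; the wrist camera has in their place "tool_from_camera" (4x4, takes a point from camera to tool coordinates, whose origin is the TCP and whose axes are the tool frame's). Camera axes: x right, y down, z forward; pixel columns grow to the right and rows downward; lengths in m; the calibration is good to about 2 mm. A picture is of the moment at which its call begins: read the wrist's pose just before it. calibration takes no time and is no camera call.
- close_job(): hands the job in, once; it reports no verdict.
The state is a dict: "time": time; "joint_positions": joint angles; "joint_vel": joint speeds; "joint_torque": joint torques, N m; "ee_pos": TCP position; "eef_rot": TCP orientation; "ft_force": force on the tool from outside, world axes, zero at the start; "torque": the same for the moment, N m; "width": finger opening in m.
Only numpy, scipy, OpenCV 4.12 (cv2) and the standard library are available. Lean on these libraries where they do the work, as an engineer would, in place of code of your own. Each camera call takes 0.05 s, during which the arm holds its last target.

## Working session

There is one attempt and no reset: what is moved stays moved. The work goes in short steps, Python scripts to look and compute and a tool call to move; the robot and the scene stay as the last step left them, time stands still between calls to the robot, and variables do not carry over. Pictures are saved under pics/ and viewed, and the job is handed in when it is done.

Besides the shell and the picture viewer there is one more tool, called as name(argument=value, ...) on one line, values as JSON. arm_command: Moves the arm, as the interface text tells. Shifts and turns lie within -1 to 1; 1 stands for 25 mm of shift or 45 degrees of turn. Its arguments: {"type":"object","properties":{"targets":{"type":"array","items":{"type":"number","minimum":-1,"maximum":1}},"newtons":{"type":"number"}},"required":["targets"]}

```bash
ls; mkdir -p pics; python3 - <<'E'
from bench import *
import cv2
s=read_state(); print({k:(list(map(lambda v:round(float(v),4),x)) if hasattr(x,'__len__') else x) for k,x in s.items()})
for n in ["scene","top","wrist"]:
    c=calibration(n); print(n,c)
    cv2.imwrite(f"pics/{n}0.png",camera(n)[:,:,::-1])
E
```

```text
pics
{'time': 0.0, 'joint_positions': [1.3074, 0.3329, -0.0647, 1.4609, 0.0216, 1.3499, -0.0885], 'joint_vel': [0.0011, -0.0012, 0.0001, -0.0004, 0.0019, -0.0021, 0.0016], 'joint_torque': [-0.0007, -62.325, 0.0242, -38.9892, -0.0612, 0.0398, 0.0001], 'ee_pos': [0.149, -0.6066, 0.2438], 'eef_rot': [-0.7019, -0.0854, 0.7021, -0.0844], 'ft_force': [0.0907, 0.1589, -0.293], 'torque': [-0.0266, 0.0214, -0.0327], 'width': 0.08676980988789432}
scene {'camera_matrix': array([[437.2606497 ,   0.        , 329.8039268 ],
       [  0.        , 437.2606497 , 236.89253486],
       [  0.        ,   0.        ,   1.        ]]), 'R': array([[-0.23959453,  0.9708624 ,  0.00454481],
       [ 0.72394633,  0.18177452, -0.66547707],
       [-0.6469128 , -0.15615447, -0.74640445]]), 't': array([ 0.05875539, -0.36150353,  1.34074138])}
top {'camera_matrix': array([[452.07644954,   0.        , 318.02446919],
       [  0.        , 452.07644954, 236.08437922],
       [  0.        ,   0.        ,   1.        ]]), 'R': array([[ 0.01020057, -0.9994657 ,  0.03105261],
       [-0.99256014, -0.01388824, -0.1209607 ],
       [ 0.12132734, -0.02958771, -0.99217148]]), 't': array([0.06629028, 0.5644254 , 0.99392336])}
wrist {'camera_matrix': array([[396.54928581,   0.        , 322.53143194],
       [  0.        , 396.54928581, 237.52155464],
       [  0.        ,   0.        ,   1.        ]]), 'tool_from_camera': array([[-1.75777577e-04, -2.96824034e-01,  9.54932177e-01,
        -1.39512671e-01],
       [ 9.99999985e-01, -4.97586142e-05,  1.68606761e-04,
        -1.42046567e-04],
       [-2.53043717e-06,  9.54932192e-01,  2.96824038e-01,
        -8.19748639e-02],
       [ 0.00000000e+00,  0.00000000e+00,  0.00000000e+00,
         1.00000000e+00]])}
```

View pics/scene0.png

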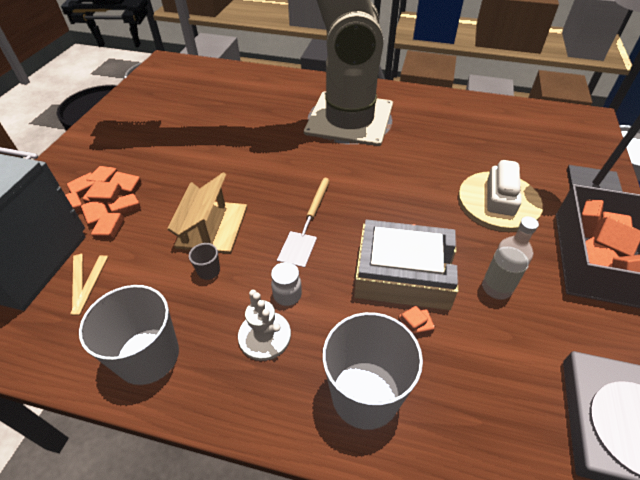

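View pics/top0.png

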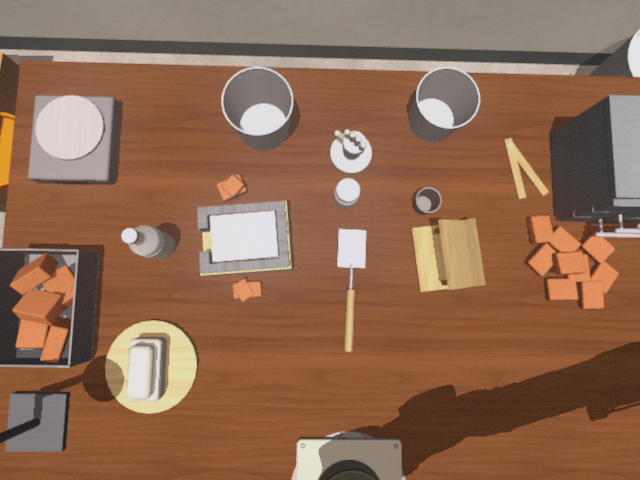

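View pics/wrist0.png

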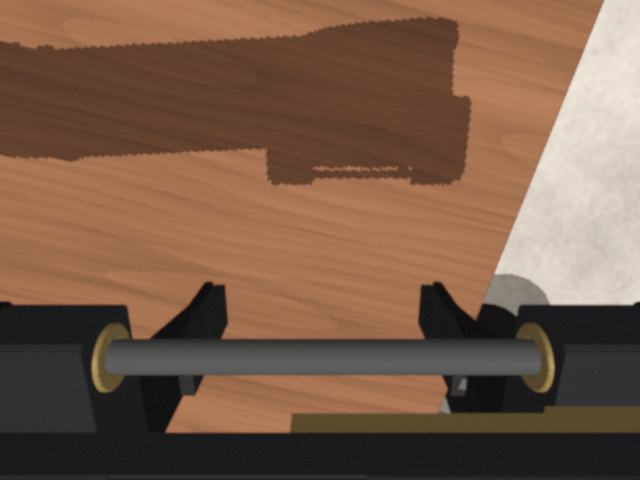

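```bash
cat > h.py <<'E'
from bench import *
import numpy as np, cv2
from scipy.spatial.transform import Rotation as Ro
def ray(n,uv):
    c=calibration(n);K=c['camera_matrix']
    if n=='wrist':
        s=read_state();T=np.eye(4);T[:3,:3]=Ro.from_quat(s['eef_rot']).as_matrix();T[:3,3]=s['ee_pos']
        T=T@c['tool_from_camera'];R=T[:3,:3];o=T[:3,3]
    else: R=c['R'].T;o=-R@c['t']
    return o,R@np.linalg.solve(K,np.r_[np.array(uv,float),1])
def onz(n,uv,z):
    o,d=ray(n,uv);return o+d*(z-o[2])/d[2]
def proj(n,P):
    c=calibration(n);p=c['camera_matrix']@(c['R']@np.array(P,float)+c['t']);return p[:2]/p[2]
def two(uva,uvb,a='top',b='scene'):
    o1,d1=ray(a,uva);o2,d2=ray(b,uvb)
    A=np.c_[d1,-d2];t=np.linalg.lstsq(A,o2-o1,rcond=None)[0]
    p,q=o1+d1*t[0],o2+d2*t[1];return (p+q)/2,np.linalg.norm(p-q)
def st():
    s=read_state();R=Ro.from_quat(s['eef_rot']).as_matrix()
    print('t',round(s['time'],2),'p',np.round(s['ee_pos'],4),'F',np.round(s['ft_force'],1),'w',round(s['width'],4));print('R',np.round(R,3).tolist(),'q',np.round(s['joint_positions'],2))
    return np.array(s['ee_pos']),R
E
python3 - <<'E'
from h import *
st()
a=cv2.imread('pics/top0.png');b=cv2.imread('pics/scene0.png')
cv2.imwrite('pics/tt.png',cv2.resize(a[190:290,180:310],None,fx=6,fy=6,interpolation=cv2.INTER_CUBIC))
cv2.imwrite('pics/tr.png',cv2.resize(a[205:305,400:500],None,fx=6,fy=6,interpolation=cv2.INTER_CUBIC))
cv2.imwrite('pics/st.png',cv2.resize(b[210:320,340:470],None,fx=5,fy=5,interpolation=cv2.INTER_CUBIC))
cv2.imwrite('pics/sr.png',cv2.resize(b[165:265,160:260],None,fx=6,fy=6,interpolation=cv2.INTER_CUBIC))
E
```

```text
t 0.15 p [ 0.149  -0.6067  0.2439] F [ 0.4 -0.6 -0.1] w 0.0872
R [[-0.0, 0.238, -0.971], [0.001, -0.971, -0.238], [-1.0, -0.001, 0.0]] q [ 1.31  0.33 -0.06  1.46  0.02  1.35 -0.09]
```

View pics/tt.png

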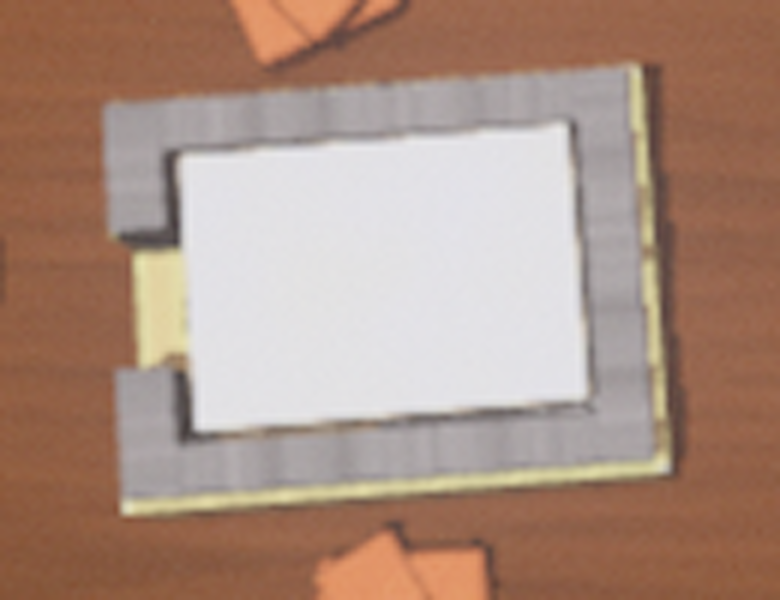

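View pics/tr.png

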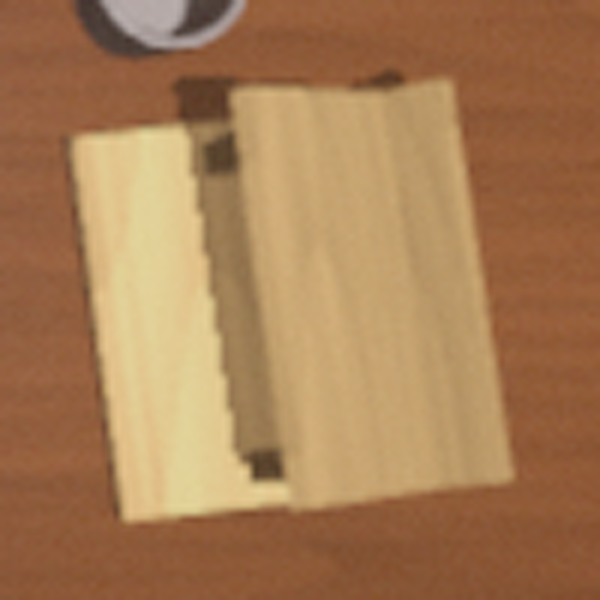

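View pics/st.png

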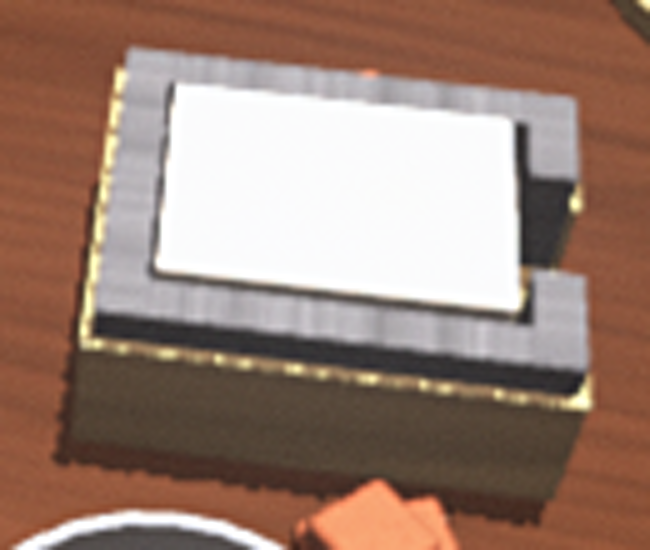

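View pics/sr.png

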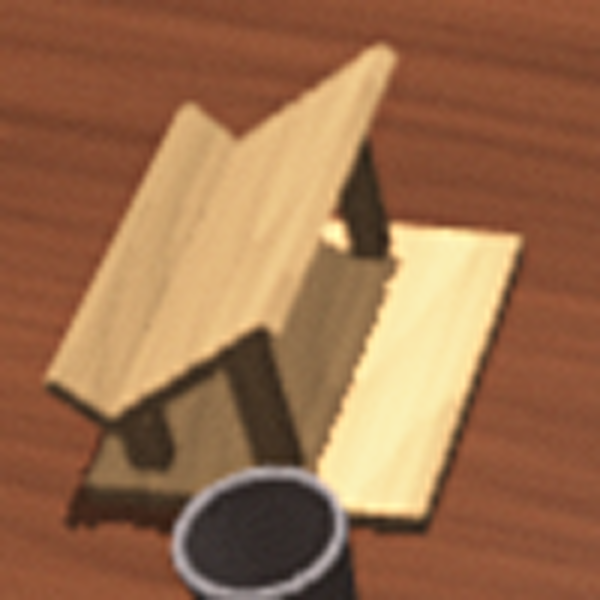

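```bash
python3 - <<'E'
from h import *
g=lambda x,y,ox,oy,f:((x+.5)/f-.5+ox,(y+.5)/f-.5+oy)
T=lambda x,y:g(x,y,180,190,6); R=lambda x,y:g(x,y,400,205,6)
S=lambda x,y:g(x,y,340,210,5); Q=lambda x,y:g(x,y,160,165,6)
for n,pts in(('top',[T(178,153),T(571,123),T(588,401),T(193,431)]),('scene',[S(520,310),S(155,270),S(174,84),S(517,118)])):
    P=np.array([onz(n,p,.09) for p in pts]); print(n,'mould',np.round(P,4).tolist(),'c',P.mean(0).round(4))
    if n=='top': x=(P[0]-P[1]+P[3]-P[2])
    else: x=(P[0]-P[1]+P[3]-P[2])
    x/=np.linalg.norm(x);print('dir',x.round(4),'yaw',np.degrees(np.arctan2(x[1],x[0])), 'size',np.linalg.norm(P[0]-P[1]),np.linalg.norm(P[1]-P[2]))
# rest
for n,e in (('top',(R(236,88),R(293,508),R(452,80),R(513,480),R(70,140),R(122,520))),('scene',(Q(390,50),Q(268,330),Q(187,105),Q(45,382),Q(523,237),Q(430,525)))):
  for i,(z,x) in enumerate(((.1079,.019),(.0684,-.0654),(.01,.06))):
    a,b=onz(n,e[2*i],z),onz(n,e[2*i+1],z); m=(a+b)/2; d=b-a; L=np.linalg.norm(d); yd=a-b if a[0]<b[0] else b-a
    # rest y axis = z x xaxis ; x ~ +y world => y ~ -x world
    yd=(b-a) if (b-a)[0]<0 else (a-b); yd/=np.linalg.norm(yd); xd=np.array([yd[1],-yd[0],0])
    print(n,i,'L',L.round(4),'mid',m.round(4),'xd',xd.round(3),'origin',(m-xd*x).round(4)[:2])
st()
E
```

```text
top mould [[0.5987, 0.3083, 0.09], [0.6118, 0.1686, 0.09], [0.5119, 0.1604, 0.09], [0.4995, 0.2992, 0.09]] c [0.5555 0.2341 0.09  ]
dir [-0.0909  0.9959  0.    ] yaw 95.2168850978344 size 0.14027574323451206 0.10024149671496307
scene mould [[0.596, 0.3112, 0.09], [0.6108, 0.1716, 0.09], [0.5111, 0.1616, 0.09], [0.4955, 0.3028, 0.09]] c [0.5533 0.2368 0.09  ]
dir [-0.1078  0.9942 -0.    ] yaw 96.19132527300278 size 0.14029969929554745 0.10024960015197182
top 0 L 0.1491 mid [ 0.5202 -0.1907  0.1079] xd [-0.112  0.994  0.   ] origin [ 0.5223 -0.2095]
top 1 L 0.1486 mid [ 0.5312 -0.2841  0.0684] xd [-0.119  0.993  0.   ] origin [ 0.5234 -0.2192]
top 2 L 0.1483 mid [ 0.5152 -0.155   0.01  ] xd [-0.121  0.993  0.   ] origin [ 0.5224 -0.2145]
scene 0 L 0.1498 mid [ 0.5203 -0.1906  0.1079] xd [-0.12   0.993  0.   ] origin [ 0.5226 -0.2094]
scene 1 L 0.1512 mid [ 0.5298 -0.2809  0.0684] xd [-0.115  0.993  0.   ] origin [ 0.5223 -0.2159]
scene 2 L 0.1542 mid [ 0.5143 -0.1518  0.01  ] xd [-0.143  0.99   0.   ] origin [ 0.5229 -0.2112]
t 0.15 p [ 0.149  -0.6067  0.2439] F [ 0.4 -0.6 -0.1] w 0.0872
R [[-0.0, 0.238, -0.971], [0.001, -0.971, -0.238], [-1.0, -0.001, 0.0]] q [ 1.31  0.33 -0.06  1.46  0.02  1.35 -0.09]
```

```bash
python3 - <<'E'
from h import *
a=cv2.imread('pics/top0.png');b=cv2.imread('pics/scene0.png')
cv2.imwrite('pics/bt.png',np.hstack([cv2.resize(a[210:280,110:190],None,fx=5,fy=5,interpolation=cv2.INTER_CUBIC),cv2.resize(b[210:310,470:550],(400,500),interpolation=cv2.INTER_CUBIC)[:350*1]]) if 0 else cv2.resize(a[210:280,110:190],None,fx=5,fy=5))
cv2.imwrite('pics/bs.png',cv2.resize(b[210:310,470:550],None,fx=5,fy=5))
print(two((130,236),(528,226)))
print(onz('scene',(500,290),0),onz('top',(165,247),0.0))
for n,uv in (('jar',(348,189)),('cast',(351,155)),('pot',(428,197)),('shard',(232,187)),('shard_b',(247,289)),('spat',(351,280))): print(n,onz('top',uv,.03).round(3))
E
```

```text
(array([0.53943282, 0.43518484, 0.19158933]), np.float64(0.0018863928299096815))
[0.54269206 0.44247993 0.        ] [0.53723466 0.42622826 0.        ]
jar [0.675 0.005 0.03 ]
cast [ 0.756 -0.002  0.03 ]
pot [ 0.659 -0.181  0.03 ]
shard [0.675 0.272 0.03 ]
shard_b [0.443 0.231 0.03 ]
spat [ 0.465 -0.002  0.03 ]
```

View pics/bt.png

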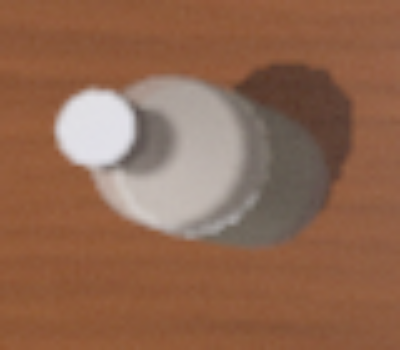

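View pics/bs.png

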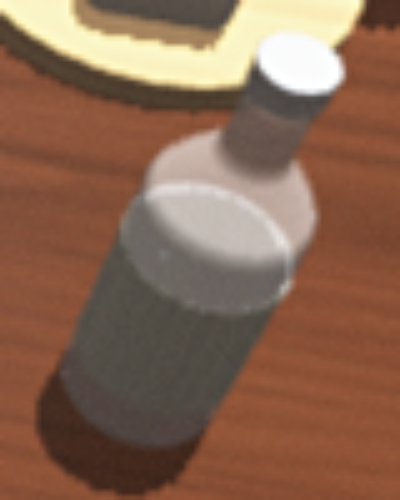

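arm_command(targets=[0,0,0,-0.2,-0.62,-1,0,0,0,0,-0.2,-0.62,-1,0,0,0,0,0,-0.62,-1,0,0,0,0,0,-0.62,-1,0,0,0,0,0,-0.62,-1,0,0,0,0,0,-0.62,-1,0,0,0,0,0,-0.62,-1,0,0,0,0,0,-0.62,-1,0,0,0,0,0,-0.62,-1,0,0,0,0,0,-0.62,-1,0,0,0,0,0,-0.62,-1,0,0,0,0,0,-0.62,-1,0], newtons=20)

```text
time: 1.15
ee_pos: [0.399, -0.3478, 0.25]
eef_rot: [-0.7, -0.082, 0.705, -0.078]
ft_force: [0.5, -0.6, 0.2]
width: 0.0149
```

```bash
python3 -c "
from h import *
st()"
```

```text
t 1.15 p [ 0.399  -0.3478  0.25  ] F [ 0.5 -0.6  0.2] w 0.0149
R [[-0.007, 0.225, -0.974], [0.004, -0.974, -0.225], [-1.0, -0.005, 0.006]] q [ 0.92  0.14 -0.31  1.69  0.05  1.33 -0.75]
```

arm_command(targets=[-0.15,0,0,0,-1,-0.5,0,-0.15,0,0,0,-1,-0.6,0,-0.15,0,0,0,-0.9,-0.8,0,-0.15,0,0,0,-0.8,-0.9,0,-0.15,0,0,0,-0.7,-0.95,0,-0.15,0,0,0,-0.6,-1,0,-0.15,0,0,0,-0.5,-1,0,-0.15,0,0,0,-0.3,-1,0,-0.15,0,0,0,-0.2,-1,0,-0.15,0,0,0,0,-1,0,-0.15,0,0,0,0.1,-1,0,-0.15,0,0,0,0.2,-1,0])

```text
time: 2.15
ee_pos: [0.4703, -0.0061, 0.2489]
eef_rot: [0.464, 0.536, -0.466, 0.53]
ft_force: [0.5, -0.5, -0.2]
width: 0.0007
```

```bash
cat >> h.py <<'E'
def to(P,Rt=None):
    p,R=st(); print('shift units',np.round(R.T@(np.array(P)-p)/.025,2))
    if Rt is not None: print('turn units',np.round(Ro.from_matrix(R.T@Rt).as_rotvec()/(np.pi/4),3))
TX=np.array([-.0975,.995,0]);TY=np.array([-.995,-.0975,0]);TO=np.array([.5536,.2435,0])
RX=np.array([-.118,.993,0]);RY=np.array([-.993,-.118,0]);RO=np.array([.5226,-.213,0])
Z=np.array([0,0,1.])
PR=np.c_[-Z,-TY,-TX]
E
python3 -c "
from h import *
to(TO+.045*TX+[0,0,.17],PR)"
```

```text
t 2.15 p [ 0.4703 -0.0061  0.2489] F [ 0.5 -0.5 -0.2] w 0.0007
R [[-0.009, 0.991, 0.135], [0.004, 0.135, -0.991], [-1.0, -0.008, -0.005]] q [ 0.6   0.03 -0.68  1.81  0.02  1.32  0.05]
shift units [  3.17   4.75 -11.22]
turn units [ 0.049 -0.006  0.011]
```

arm_command(targets=[0.02,0,0,0,0.4,-0.95,0,0.02,0,0,0,0.4,-0.95,0,0,0,0,0,0.4,-0.95,0,0,0,0,0,0.4,-0.95,0,0,0,0,0,0.4,-0.95,0,0,0,0,0,0.4,-0.95,0,0,0,0,0,0.4,-0.95,0,0,0,0,0,0.4,-0.95,0,0,0,0,0.3,0.4,-0.95,0,0,0,0,0.3,0.4,-0.95,0,0,0,0,0.3,0.4,-0.95,0,0,0,0,0.3,0.4,-0.95,0])

```text
time: 3.15
ee_pos: [0.5584, 0.3049, 0.2174]
eef_rot: [0.471, 0.529, -0.474, 0.524]
ft_force: [1.3, 0.4, -0.4]
width: 0.0007
```

```bash
python3 -c "
from h import *
to(TO+.045*TX+[0,0,.116],PR)
cv2.imwrite('pics/s1.png',camera('scene')[:,:,::-1])"
```

```text
t 3.15 p [0.5584 0.3049 0.2174] F [ 1.3  0.4 -0.4] w 0.0007
R [[-0.008, 0.994, 0.109], [0.001, 0.109, -0.994], [-1.0, -0.008, -0.002]] q [ 0.01  0.49 -0.8   1.43  0.35  1.37 -0.69]
shift units [ 4.06 -0.41  0.63]
turn units [ 0.014 -0.003  0.01 ]
```

View pics/s1.png

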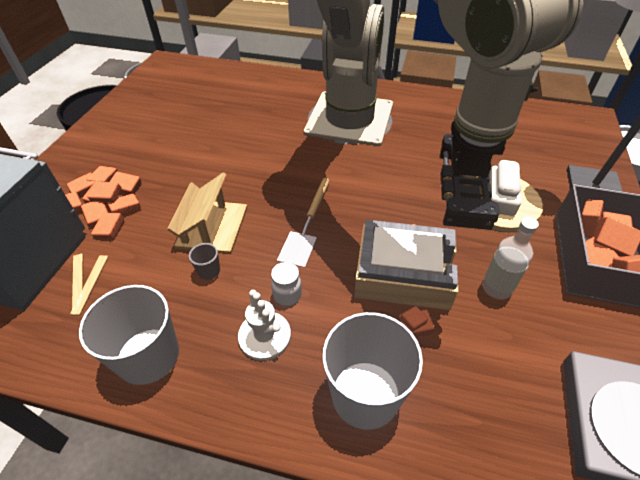

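arm_command(targets=[0.01,0,0.01,0.5,-0.2,0.3,0,0,0,0,0.8,-0.2,0.3,0,0,0,0,0.9,0,0,0,0,0,0,0.9,0,0,0,0,0,0,0.8,0,0,0,0,0,0,0,0,0,0])

```text
time: 3.7
ee_pos: [0.546, 0.2984, 0.1117]
eef_rot: [0.472, 0.53, -0.471, 0.524]
ft_force: [-0.2, -0.8, -0.1]
width: 0.0003
```

```bash
python3 -c "
from h import *
to(TO+.045*TX+[0,0,.116],PR)
cv2.imwrite('pics/w2.png',camera('wrist')[:,:,::-1])
cv2.imwrite('pics/s2.png',camera('scene')[200:320,330:570,::-1].repeat(3,0).repeat(3,1))"
```

```text
t 3.7 p [0.546  0.2984 0.1117] F [-0.2 -0.8 -0.1] w 0.0003
R [[-0.006, 0.994, 0.112], [0.007, 0.112, -0.994], [-1.0, -0.005, -0.007]] q [ 0.02  0.55 -0.78  1.59  0.4   1.17 -0.73]
shift units [-0.18  0.08  0.42]
turn units [ 0.018 -0.009  0.007]
```

View pics/w2.png

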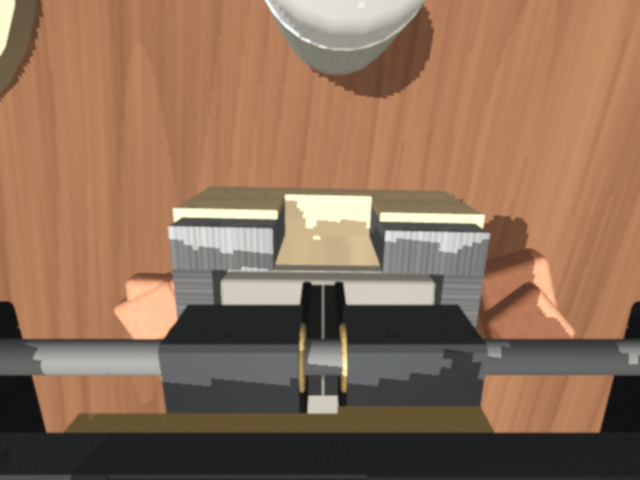

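View pics/s2.png

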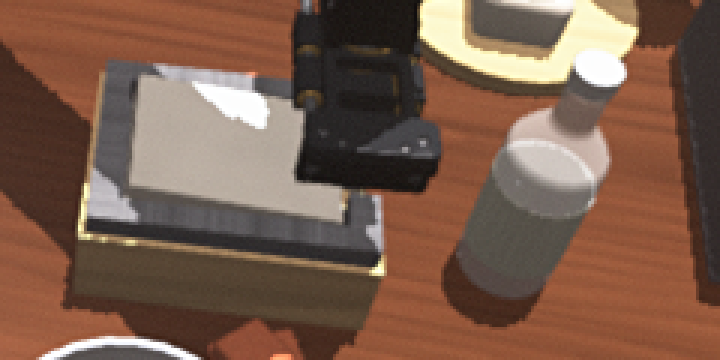

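```bash
python3 -c "
from h import *
for uv in ((222,277),(434,277)):
  P=onz('wrist',uv,.09)-TO; print(P@TX,P@TY)
p,R=st();print((p-TO)@TX,(p-TO)@TY)"
```

```text
0.06789232004140446 0.04596999687391039
0.06929242628799603 -0.04935182359457932
t 3.8 p [0.5474 0.2995 0.1155] F [ 0.2 -0.   0.4] w 0.0002
R [[-0.002, 0.994, 0.111], [0.009, 0.111, -0.994], [-1.0, -0.001, -0.009]] q [ 0.02  0.55 -0.78  1.58  0.4   1.17 -0.73]
0.05627116919939467 0.0006649643431163958
```

arm_command(targets=[0.01,0,0,0.05,0,0.3,0,0.01,0,0,0.1,0,0,0,0,0,0,0.2,0,0,0,0,0,0,0.2,0,0,0,0,0,0,0.2,0,0,0,0,0,0,0.2,0,0,0,0,0,0,0.2,0,0,0])

```text
time: 4.38
ee_pos: [0.5517, 0.2942, 0.092]
eef_rot: [0.482, 0.524, -0.471, 0.521]
ft_force: [-0.1, -0.1, 0.7]
width: 0.0004
```

```bash
python3 -c "
from h import *
cv2.imwrite('pics/s3.png',camera('scene')[200:320,330:570,::-1].repeat(3,0).repeat(3,1))
p,R=st();print((p-TO)@TX,(p-TO)@TY)"
```

```text
t 4.43 p [0.5512 0.2938 0.0908] F [-1.  -0.6 -0.7] w 0.0003
R [[0.006, 0.996, 0.093], [0.014, 0.093, -0.996], [-1.0, 0.007, -0.013]] q [ 0.02  0.57 -0.76  1.61  0.42  1.12 -0.75]
0.05023176247356839 -0.002548095399871131
```

View pics/s3.png

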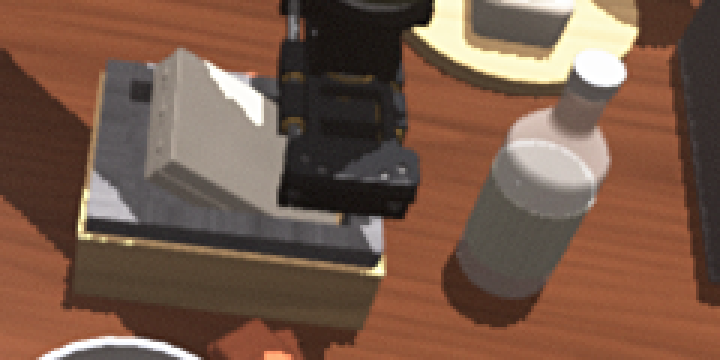

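arm_command(targets=[0,0,0,0.2,0,0.02,0,0,0,0,0.2,0,0.02,0,0,0,0,0.2,0,0.02,0,0,0,0,0.1,0,0,0])

```text
time: 4.77
ee_pos: [0.553, 0.298, 0.0767]
eef_rot: [0.484, 0.525, -0.467, 0.521]
ft_force: [-0.2, 1.4, 6.8]
width: 0.0006
```

```bash
python3 -c "
from h import *
cv2.imwrite('pics/s4.png',camera('scene')[200:320,330:570,::-1].repeat(3,0).repeat(3,1))
p,R=st();print((p-TO)@TX,(p-TO)@TY)"
```

```text
t 4.82 p [0.5529 0.2981 0.0763] F [-0.3  2.5  8.4] w 0.0004
R [[0.012, 0.995, 0.096], [0.022, 0.096, -0.995], [-1.0, 0.014, -0.021]] q [ 0.01  0.59 -0.76  1.62  0.43  1.09 -0.76]
0.05435522059546223 -0.00463778867322102
```

View pics/s4.png

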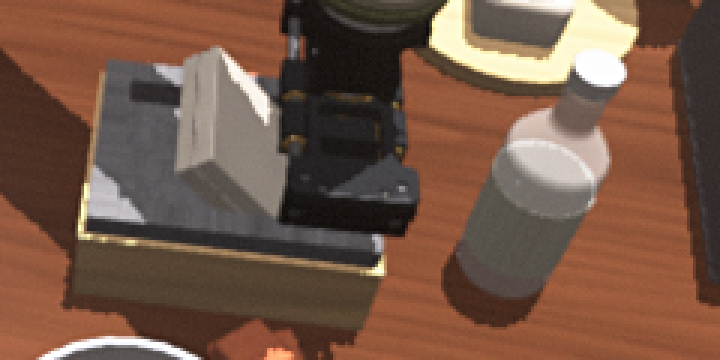

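arm_command(targets=[0,0,0,-0.1,0,0.1,0,0,0,0,-0.15,0,0.1,0,0,0,0,-0.1,0,0,0])

```text
time: 5.07
ee_pos: [0.5529, 0.2935, 0.0847]
eef_rot: [0.484, 0.526, -0.466, 0.521]
ft_force: [-0.5, -0.5, -0.1]
width: 0.0005
```

```bash
python3 -c "
from h import *
cv2.imwrite('pics/s5.png',camera('scene')[200:320,330:570,::-1].repeat(3,0).repeat(3,1))
p,R=st();print((p-TO)@TX,(p-TO)@TY)"
```

```text
t 5.12 p [0.553  0.2937 0.0851] F [-0.8  0.7  1. ] w 0.0001
R [[0.012, 0.995, 0.097], [0.023, 0.097, -0.995], [-1.0, 0.014, -0.022]] q [ 0.02  0.57 -0.76  1.62  0.42  1.1  -0.75]
0.04999772598475433 -0.004336143020457043
```

View pics/s5.png

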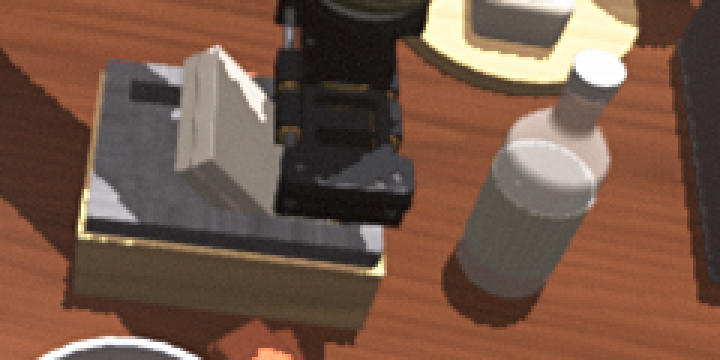

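arm_command(targets=[0,0,0,-0.4,0,0,0,0,0,0,-0.8,0,0,0,0,0,0,-1,0,0,0,0,0,0,-1,0,0,0,0,0,0,-1,0,0.1,0,0,0,0,-1,0,0.4,0,0,0,0,-1,0,0.8,1,0,0,0,-1,0,1,1])

```text
time: 5.78
ee_pos: [0.5515, 0.2323, 0.2684]
eef_rot: [0.478, 0.53, -0.468, 0.521]
ft_force: [1.4, -0.9, -0.6]
width: 0.0075
```

```bash
python3 -c "
from h import *
st()
a=camera('scene')[:,:,::-1];b=camera('top')[:,:,::-1]
cv2.imwrite('pics/s6f.png',a);cv2.imwrite('pics/t6f.png',b)
cv2.imwrite('pics/s6.png',cv2.resize(a[200:320,330:490],None,fx=5,fy=5,interpolation=cv2.INTER_CUBIC))
cv2.imwrite('pics/t6.png',cv2.resize(b[180:290,180:310],None,fx=5,fy=5,interpolation=cv2.INTER_CUBIC))"
```

```text
t 5.78 p [0.5515 0.2323 0.2684] F [ 1.4 -0.9 -0.6] w 0.0075
R [[-0.001, 0.995, 0.105], [0.019, 0.105, -0.994], [-1.0, 0.001, -0.019]] q [ 0.18  0.37 -0.83  1.47  0.26  1.41 -0.55]
```

View pics/s6.png

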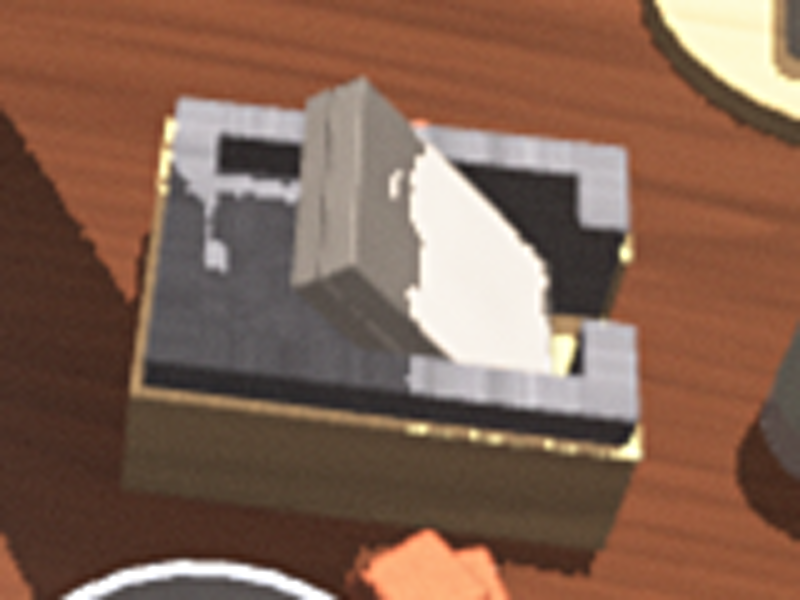

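View pics/t6.png

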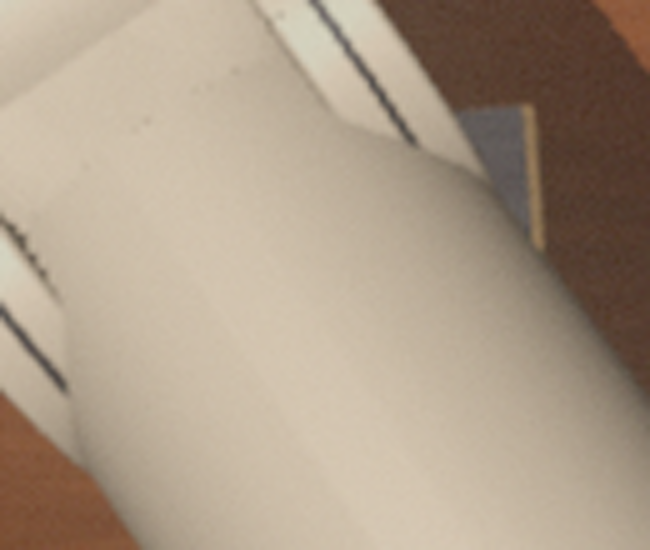

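```bash
python3 - <<'E'
from h import *
f=lambda x,y:((x+.5)/5-.5+330,(y+.5)/5-.5+200)
def tf(P): P=P-TO; return np.array([P@TX,P@TY,P[2]])
# tray y ~ -world x ; far-from-robot = -y. scene camera is far side -> near corners in picture = tray y=-.05
for nm,uv,y in (('back far',(365,78),.05),('back near',(353,262),-.05),('hol far',(306,98),.05),('hol near',(293,283),-.05)):
    o,d=ray('scene',f(*uv)); t=(y-(o-TO)@TY)/(d@TY); print(nm,tf(o+d*t).round(4))
E
```

```text
back far [-0.0238  0.05    0.1318]
back near [-0.0252 -0.05    0.1346]
hol far [-0.0459  0.05    0.1168]
hol near [-0.0458 -0.05    0.1185]
```

```bash
cat >> h.py <<'E'
def TP(x,z,y=0): return TO+x*TX+y*TY+z*Z
def RP(x,z,y=0): return RO+x*RX+y*RY+z*Z
def Rt(th,X=TX,Y=TY):  # th: approach angle from vertical, + towards X
    a=np.sin(th)*X-np.cos(th)*Z; return np.c_[a,np.cross(Y,a),Y]
GR=Rt(np.radians(40)); FR=Rt(-np.radians(50),RX,RY)
E
python3 -c "
from h import *
to(TP(-.1,.24),GR); to(TP(-.1,.24),Rt(0))"
```

```text
t 5.88 p [0.555  0.2284 0.2714] F [ 1.5 -0.9  0.8] w 0.0144
R [[0.006, 0.995, 0.097], [0.018, 0.097, -0.995], [-1.0, 0.008, -0.017]] q [ 0.19  0.36 -0.83  1.47  0.26  1.41 -0.55]
shift units [ 1.2  -0.01  3.41]
turn units [ 1.918  0.671 -0.686]
t 5.88 p [0.555  0.2284 0.2714] F [ 1.5 -0.9  0.8] w 0.0144
R [[0.006, 0.995, 0.097], [0.018, 0.097, -0.995], [-1.0, 0.008, -0.017]] q [ 0.19  0.36 -0.83  1.47  0.26  1.41 -0.55]
shift units [ 1.2  -0.01  3.41]
turn units [ 1.999 -0.025  0.009]
```

arm_command(targets=[0.155,0,0,0,0,0.28,0.65,0.155,0,0,0,0,0.28,0.65,0.155,0,0,0,0.05,0.28,0.65,0.155,0,0,0,0.1,0.27,0.65,0.155,0,0,0,0.13,0.25,0.65,0.155,0,0,0,0.15,0.25,0.65,0.155,0,0,0,0.2,0.2,0.65,0.155,0,0,0,0.2,0.2,0.65,0.155,0,0,0,0.2,0.17,0.65,0.155,0,0,0,0.25,0.13,0.65,0.155,0,0,0,0.25,0.1,0.65,0.155,0,0,0,0.25,0.05,0.65])

```text
time: 6.88
ee_pos: [0.5554, 0.1432, 0.2696]
eef_rot: [0.705, 0.067, -0.703, 0.055]
ft_force: [0.5, -0.2, 0.4]
width: 0.0563
```

```bash
python3 -c "
from h import *
to(TP(-.1,.23),GR)"
```

```text
t 6.88 p [0.5554 0.1432 0.2696] F [ 0.5 -0.2  0.4] w 0.0563
R [[0.001, 0.171, -0.985], [0.017, -0.985, -0.171], [-1.0, -0.016, -0.004]] q [ 0.17  0.25 -0.59  1.54  0.13  1.38 -1.82]
shift units [ 1.58  0.05 -0.31]
turn units [ 0.093  0.029 -0.868]
```

arm_command(targets=[0.02,0,-0.145,0,0,0,0.65,0.02,0,-0.145,0,0,0,0.65,0.02,0,-0.145,0,0,0,0.65,0.02,0,-0.145,0,0,0,0.65,0.015,0,-0.145,0,0,0,0.65,0.01,0,-0.145,0,0,0,0.65,0,0,0,0,0,0,0.65])

```text
time: 7.47
ee_pos: [0.5545, 0.1465, 0.2714]
eef_rot: [-0.643, -0.276, 0.678, 0.227]
ft_force: [0.5, -1.0, -1.4]
width: 0.0566
```

```bash
python3 -c "
from h import *
to(TP(-.077,.182),GR)
cv2.imwrite('pics/w7.png',camera('wrist')[:,:,::-1]);cv2.imwrite('pics/s7.png',camera('scene')[:,:,::-1])"
```

```text
t 7.47 p [0.5545 0.1465 0.2714] F [ 0.5 -1.  -1.4] w 0.0566
R [[-0.071, 0.046, -0.996], [0.663, -0.744, -0.082], [-0.746, -0.666, 0.022]] q [ 0.54  0.34 -0.6   1.63 -0.56  1.33 -1.37]
shift units [ 3.19  1.79 -0.41]
turn units [-0.033  0.008  0.04 ]
```

View pics/w7.png

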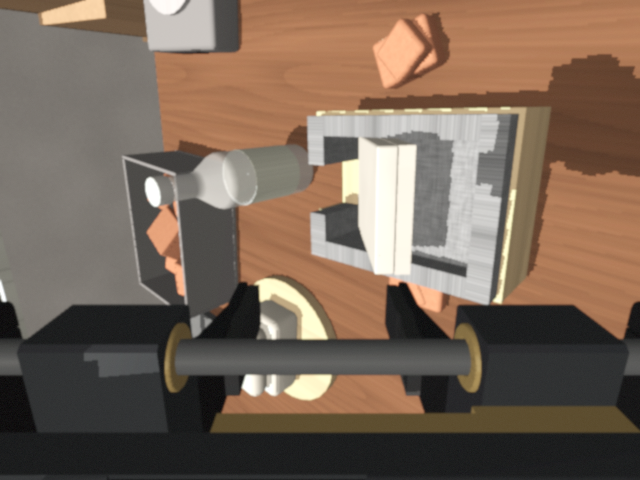

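View pics/s7.png

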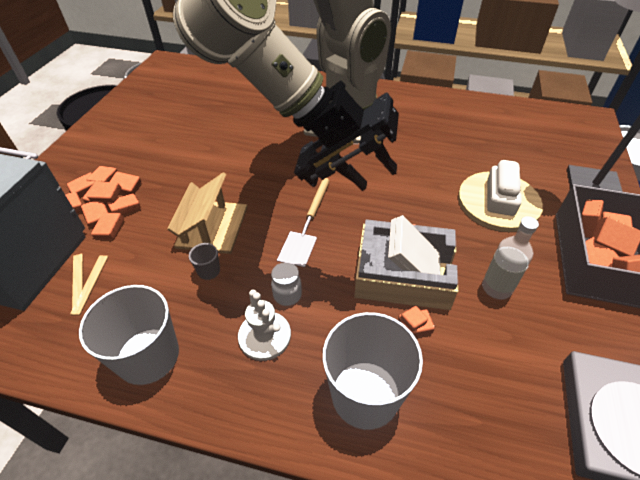

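```bash
python3 -c "
from h import *
a=cv2.imread('pics/w7.png');cv2.imwrite('pics/w7z.png',cv2.resize(a[125:285,300:500],None,fx=4,fy=4,interpolation=cv2.INTER_CUBIC))
b=camera('top')[:,:,::-1];cv2.imwrite('pics/t7.png',cv2.resize(b[180:290,180:310],None,fx=5,fy=5,interpolation=cv2.INTER_CUBIC))"
```

```text
(no output)
```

View pics/w7z.png

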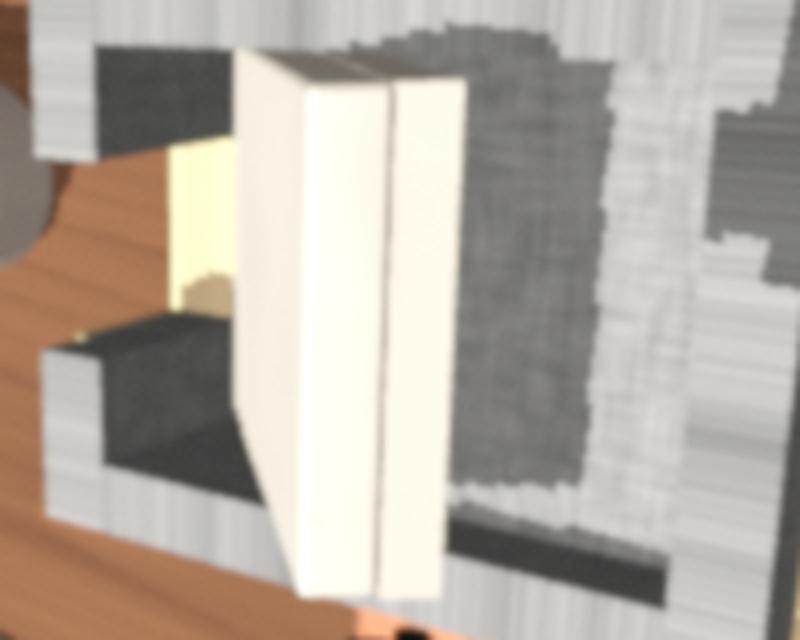

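View pics/t7.png

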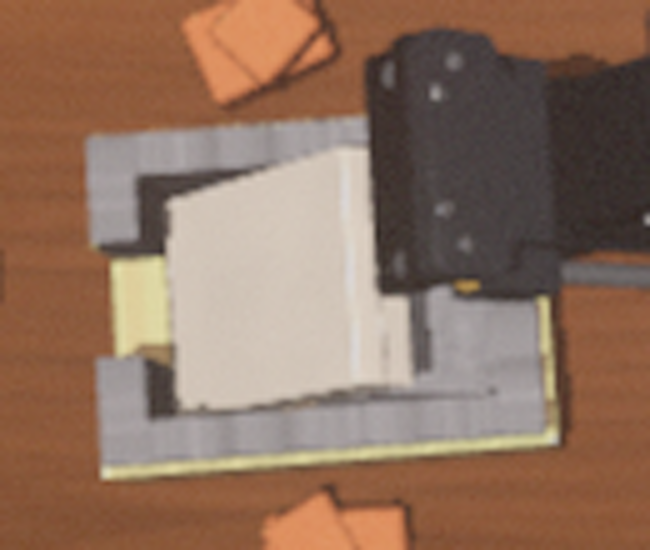

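```bash
python3 - <<'E'
from h import *
st()
c=calibration('wrist')
px=np.array([(305,85),(466,80),(442,598),(300,597)],float); px=(px+.5)/4-.5+[300,125]
# mould coords at -x end: (z, y): back=+z; top image = y -.05
ob=np.array([(-.07,-.05,.014),(-.07,-.05,-.014),(-.07,.05,-.014),(-.07,.05,.014)])
p=np.array([.5545,.1465,.2714]);R=Ro.from_quat([-0.643,-0.276,0.678,0.227]).as_matrix()
T=np.eye(4);T[:3,:3]=R;T[:3,3]=p;T=T@c['tool_from_camera']
n,rv,tv,err=cv2.solvePnPGeneric(ob,px,c['camera_matrix'],None,flags=cv2.SOLVEPNP_IPPE)
for r,t,e in zip(rv,tv,err):
    Rm=T[:3,:3]@cv2.Rodrigues(r)[0]; E=T[:3,:3]@(t[:,0]+cv2.Rodrigues(r)[0]@[-.07,0,0])+T[:3,3]; C=T[:3,:3]@t[:,0]+T[:3,3]
    f=lambda v:np.array([v@TX,v@TY,v[2]]).round(3)
    print('err',e,'end',f(E-TO),'cen',f(C-TO),'x',f(Rm[:,0]),'y',f(Rm[:,1]),'z',f(Rm[:,2]), 'tilt',np.degrees(np.arccos(Rm[2,2])))
# top view: back upper edge & hollow far
b=lambda x,y:((x+.5)/5-.5+180,(y+.5)/5-.5+180)
for uv,y in (((347,148),-.05),((358,382),.05),((412,383),.05)):
    o,d=ray('top',b(*uv)); 
    for z in (.132,.117): P=o+d*(z-o[2])/d[2]-TO; print(uv,z,(P@TX).round(4),(P@TY).round(4))
E
```

```text
t 7.62 p [0.5541 0.1516 0.2745] F [0.5 0.3 0.1] w 0.0565
R [[-0.072, 0.057, -0.996], [0.656, -0.749, -0.091], [-0.751, -0.66, 0.016]] q [ 0.54  0.33 -0.61  1.62 -0.55  1.33 -1.38]
err [0.12002902] end [-0.037 -0.     0.123] cen [ 0.005 -0.002  0.068] x [ 0.607 -0.032 -0.794] y [ 0.016  0.999 -0.028] z [0.795 0.004 0.607] tilt 52.62715387067954
err [1.34126158] end [-0.037 -0.005  0.124] cen [-0.012  0.03   0.069] x [ 0.364  0.501 -0.785] y [-0.265  0.864  0.428] z [0.893 0.052 0.448] tilt 63.41117129415491
(347, 148) 0.132 -0.0297 -0.0489
(347, 148) 0.117 -0.0281 -0.0518
(358, 382) 0.132 -0.0275 0.0477
(358, 382) 0.117 -0.0259 0.0463
(412, 383) 0.132 -0.0493 0.0499
(412, 383) 0.117 -0.048 0.0486
```

```bash
python3 -c "
from h import *
GR=Rt(np.radians(38))
to(TP(-.067,.162),GR);to(TP(-.036,.1225),GR)"
```

```text
t 7.62 p [0.5541 0.1516 0.2745] F [0.5 0.3 0.1] w 0.0565
R [[-0.072, 0.057, -0.996], [0.656, -0.749, -0.091], [-0.751, -0.66, 0.016]] q [ 0.54  0.33 -0.61  1.62 -0.55  1.33 -1.38]
shift units [ 4.02  2.23 -0.41]
turn units [-0.02   0.01   0.074]
t 7.62 p [0.5541 0.1516 0.2745] F [0.5 0.3 0.1] w 0.0565
R [[-0.072, 0.057, -0.996], [0.656, -0.749, -0.091], [-0.751, -0.66, 0.016]] q [ 0.54  0.33 -0.61  1.62 -0.55  1.33 -1.38]
shift units [ 6.03  2.34 -0.42]
turn units [-0.02   0.01   0.074]
```

arm_command(targets=[0,0,0.02,0.5,0.55,-0.1,0.65,-0.01,0,0.02,0.5,0.55,-0.1,0.65,-0.01,0.01,0.02,0.5,0.55,-0.1,0.65,0,0,0.01,0.5,0.5,-0.1,0.65,0,0,0,0.5,0,0,0.65,0,0,0,0.5,0,0,0.65,0,0,0,0.3,0,0,0.65,0,0,0,0,0,0,0.65])

```text
time: 8.28
ee_pos: [0.5617, 0.1799, 0.1816]
eef_rot: [-0.662, -0.268, 0.678, 0.175]
ft_force: [-1.0, 0.1, 1.1]
width: 0.0565
```

```bash
python3 -c "
from h import *
GR=Rt(np.radians(38))
to(TP(-.036,.1225),GR)
cv2.imwrite('pics/w8.png',camera('wrist')[:,:,::-1])"
```

```text
t 8.28 p [0.5617 0.1799 0.1816] F [-1.   0.1  1.1] w 0.0565
R [[-0.062, 0.117, -0.991], [0.592, -0.795, -0.131], [-0.804, -0.595, -0.02]] q [ 0.45  0.41 -0.61  1.7  -0.45  1.13 -1.35]
shift units [2.57 0.5  0.08]
turn units [ 0.049  0.006 -0.033]
```

View pics/w8.png

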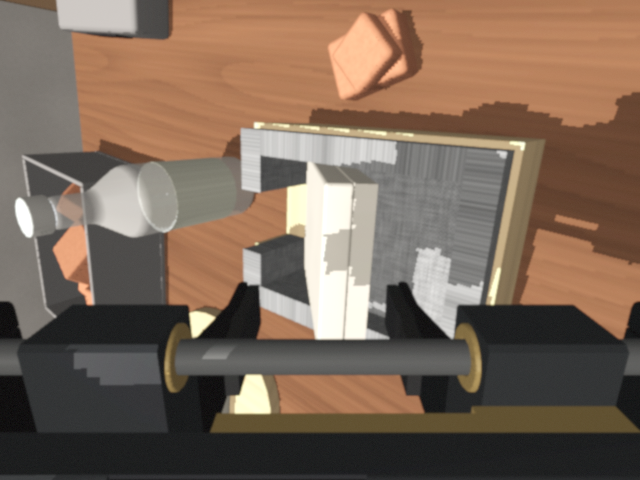

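arm_command(targets=[0.02,0,-0.01,0.2,0.25,0,0.65,0.02,0,-0.01,0.4,0.2,0,0.65,0.01,0,-0.01,0.4,0.1,0,0.65,0,0,0,0.2,0,0,0.65,0,0,0,0,0,0,0.65])

```text
time: 8.75
ee_pos: [0.5629, 0.1874, 0.1495]
eef_rot: [-0.656, -0.261, 0.68, 0.197]
ft_force: [0.1, 0.8, -0.7]
width: 0.0566
```

```bash
python3 -c "
from h import *
GR=Rt(np.radians(38))
to(TP(-.036,.1225),GR)
a=camera('wrist')[:,:,::-1]
cv2.imwrite('pics/w9.png',a)"
```

```text
t 8.75 p [0.5629 0.1874 0.1495] F [ 0.1  0.8 -0.7] w 0.0566
R [[-0.061, 0.076, -0.995], [0.61, -0.786, -0.097], [-0.79, -0.613, 0.002]] q [ 0.44  0.46 -0.61  1.73 -0.47  1.07 -1.35]
shift units [1.36 0.01 0.15]
turn units [-0.002  0.001 -0.004]
```

View pics/w9.png

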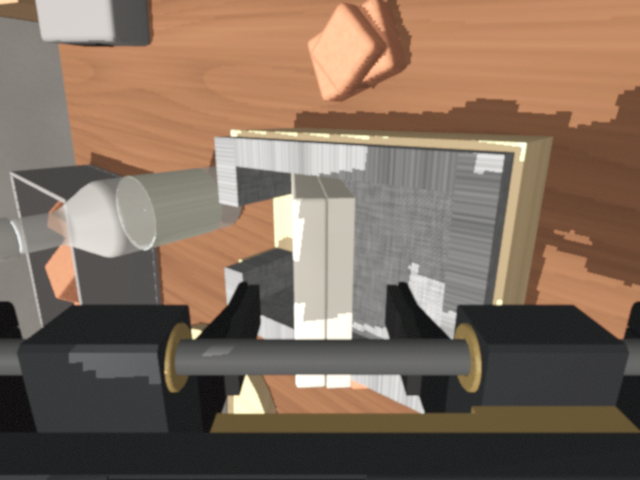

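arm_command(targets=[0,0,0,0.4,0,0.1,0.65,0,0,0,0.4,0,0.05,0.65,0,0,0,0.4,0,0,0.65,0,0,0,0.15,0,0,0.65,0,0,0,0,0,0,0.65])

```text
time: 9.22
ee_pos: [0.5568, 0.2092, 0.1205]
eef_rot: [-0.657, -0.261, 0.68, 0.197]
ft_force: [0.0, 1.0, -0.3]
width: 0.0568
```

```bash
python3 -c "
from h import *
GR=Rt(np.radians(38))
to(TP(-.036,.1225),GR)
a=camera('wrist')[:,:,::-1]
cv2.imwrite('pics/w10.png',a)"
```

```text
t 9.22 p [0.5568 0.2092 0.1205] F [ 0.   1.  -0.3] w 0.0568
R [[-0.06, 0.075, -0.995], [0.61, -0.786, -0.096], [-0.79, -0.613, 0.001]] q [ 0.41  0.49 -0.61  1.76 -0.47  0.99 -1.35]
shift units [-0.1  -0.   -0.01]
turn units [-0.002  0.    -0.004]
```

View pics/w10.png

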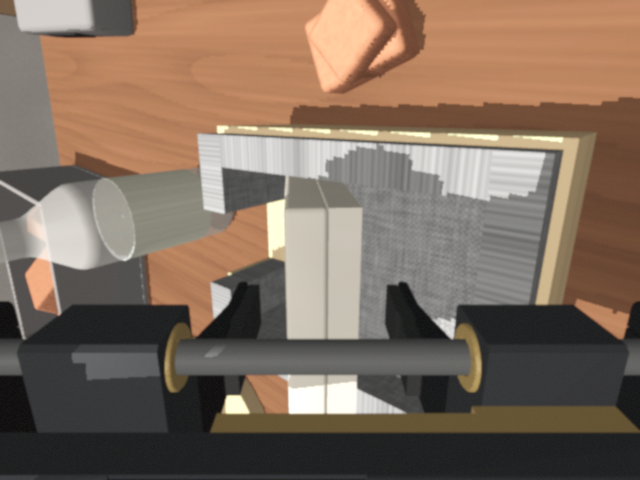

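arm_command(targets=[0,0,0,0,0,0,0.1,0,0,0,0,0,0,0.1,0,0,0,0,0,0,0.1,0,0,0,0,0,0,0.1,0,0,0,0,0,0,0.1,0,0,0,0,0,0,0.1], newtons=50)

```text
time: 9.77
ee_pos: [0.5576, 0.2092, 0.122]
eef_rot: [-0.657, -0.261, 0.679, 0.197]
ft_force: [0.3, 1.9, -0.8]
width: 0.0287
```

```bash
python3 -c "
from h import *
st()
a=camera('scene')[:,:,::-1]
cv2.imwrite('pics/s11.png',cv2.resize(a[140:320,250:490],None,fx=3,fy=3))"
```

```text
t 9.77 p [0.5576 0.2092 0.122 ] F [ 0.3  1.9 -0.8] w 0.0287
R [[-0.058, 0.076, -0.995], [0.611, -0.786, -0.096], [-0.79, -0.614, -0.001]] q [ 0.41  0.49 -0.61  1.76 -0.47  0.99 -1.35]
```

View pics/s11.png

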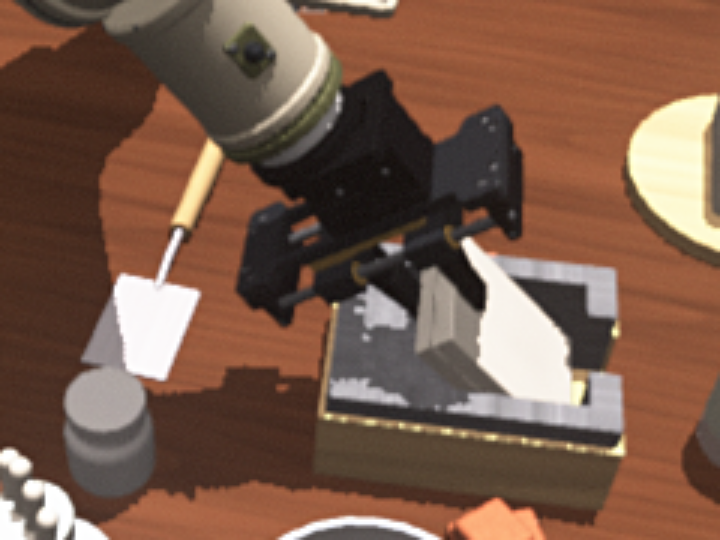

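arm_command(targets=[0,0,0,-0.3,0,0,0.1,0,0,0,-0.5,0,0,0.1,0,0,0,-0.7,0,0,0.1,0,0,0,-0.8,0,0,0.1,0,0,0,-0.8,0,0,0.1,0,0,0,-0.8,0,0,0.1,0,0,0,-0.8,0,0,0.1,0,0,0,-0.8,0,0,0.1,0,0,0,-0.4,0,0,0.1])

```text
time: 10.57
ee_pos: [0.5628, 0.1121, 0.2384]
eef_rot: [-0.655, -0.259, 0.683, 0.195]
ft_force: [0.6, -0.8, -5.8]
width: 0.0276
```

```bash
python3 -c "
from h import *
st()
a=camera('scene')[:,:,::-1]
cv2.imwrite('pics/s12.png',a)"
```

```text
t 10.57 p [0.5628 0.1121 0.2384] F [ 0.6 -0.8 -5.8] w 0.0276
R [[-0.067, 0.073, -0.995], [0.605, -0.79, -0.098], [-0.794, -0.608, 0.009]] q [ 0.54  0.37 -0.58  1.62 -0.47  1.31 -1.34]
```

View pics/s12.png

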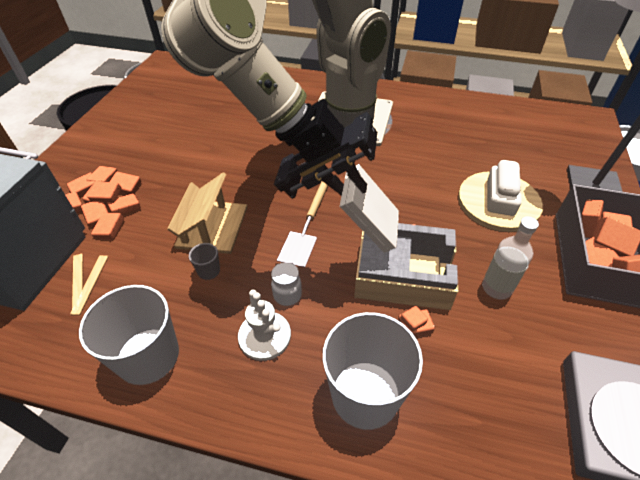

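arm_command(targets=[0,0,0.1,-0.9,0.1,0,0.1,0,0,0.15,-0.95,0.2,0,0.1,0,0,0.15,-0.95,0.35,0,0.1,0,0,0.15,-0.9,0.45,0,0.1,0,0,0.15,-0.6,0.6,0,0.1,0,0,0.15,-0.1,0.7,0,0.1,0,0,0.15,0,0.7,0,0.1,0,0,0.15,0.1,0.7,0,0.1,0,0,0.15,0.2,0.65,0,0.1,0,0,0.1,0.2,0.6,0,0.1])

```text
time: 11.45
ee_pos: [0.5798, -0.0666, 0.3209]
eef_rot: [0.689, -0.138, -0.681, 0.205]
ft_force: [-0.4, 0.1, -5.3]
width: 0.0276
```

```bash
python3 -c "
from h import *
to(RP(.032,.189),FR)
a=camera('scene')[:,:,::-1]
cv2.imwrite('pics/s13.png',a)"
```

```text
t 11.45 p [ 0.5798 -0.0666  0.3209] F [-0.4  0.1 -5.3] w 0.0276
R [[0.034, 0.089, -0.995], [-0.469, -0.878, -0.094], [-0.883, 0.47, 0.012]] q [ 0.17  0.24 -0.48  1.52  0.59  1.54 -1.84]
shift units [6.73 1.33 2.8 ]
turn units [-0.014  0.031  0.488]
```

View pics/s13.png

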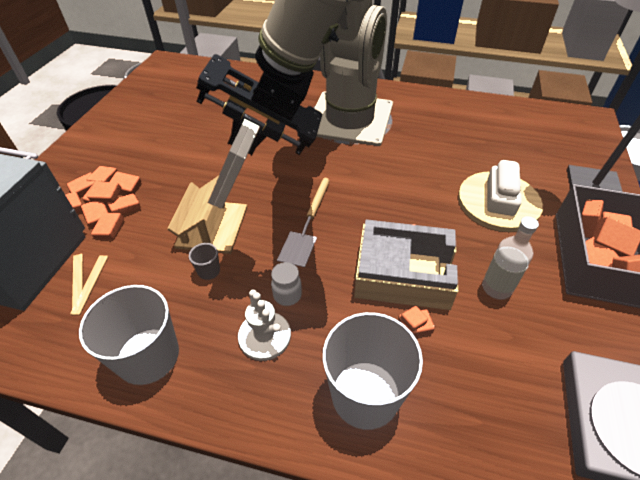

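arm_command(targets=[0,0.01,0.12,0,0.3,0.5,0.1,0,0.01,0.12,0,0.3,0.6,0.1,0,0.01,0.12,0,0.3,0.6,0.1,0,0,0.12,0.3,0.3,0.6,0.1,0,0,0,0.7,0,0.4,0.1,0,0,0,0.7,0,0,0.1,0,0,0,0.7,0,0,0.1,0,0,0,0.5,0,0,0.1])

```text
time: 12.17
ee_pos: [0.5161, -0.146, 0.2785]
eef_rot: [0.657, -0.254, -0.626, 0.334]
ft_force: [-0.3, -0.3, -4.1]
width: 0.0277
```

```bash
python3 -c "
from h import *
to(RP(.032,.189),FR)
a=camera('scene')[:,:,::-1]
cv2.imwrite('pics/s14.png',cv2.resize(a[100:300,100:360],None,fx=3,fy=3))"
```

```text
t 12.17 p [ 0.5161 -0.146   0.2785] F [-0.3 -0.3 -4.1] w 0.0277
R [[0.087, 0.084, -0.993], [-0.752, -0.648, -0.12], [-0.654, 0.757, 0.007]] q [ 0.13  0.15 -0.46  1.87  0.9   1.46 -2.04]
shift units [ 3.41 -1.79  0.04]
turn units [0.008 0.003 0.018]
```

View pics/s14.png

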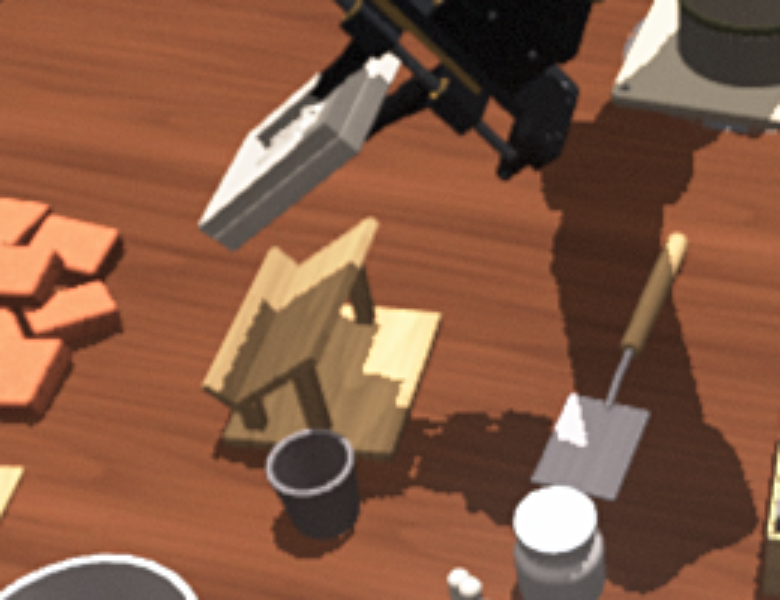

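arm_command(targets=[0,0,0,0.7,-0.3,0,0.1,0,0,0.01,0.7,-0.4,0,0.1,0,0,0.01,0.6,-0.4,0,0.1,0,0,0,0.5,-0.3,0,0.1,0,0,0,0.2,-0.1,0,0.1,0,0,0,0,0,0,0.1])

```text
time: 12.72
ee_pos: [0.516, -0.172, 0.1971]
eef_rot: [0.655, -0.255, -0.629, 0.332]
ft_force: [0.5, 0.0, -4.5]
width: 0.0275
```

```bash
python3 -c "
from h import *
to(RP(.032,.189),FR);to(RP(.0462,.149),FR)
a=camera('scene')[:,:,::-1]
cv2.imwrite('pics/s15.png',cv2.resize(a[120:270,130:330],None,fx=4,fy=4))
a=camera('top')[:,:,::-1]
cv2.imwrite('pics/t15.png',cv2.resize(a[170:320,360:520],None,fx=4,fy=4))"
```

```text
t 12.72 p [ 0.516  -0.172   0.1971] F [ 0.5  0.  -4.5] w 0.0275
R [[0.079, 0.085, -0.993], [-0.752, -0.649, -0.115], [-0.654, 0.756, 0.013]] q [ 0.14  0.24 -0.43  1.96  0.98  1.34 -2.16]
shift units [ 0.5   0.   -0.07]
turn units [0.01  0.014 0.02 ]
t 12.72 p [ 0.516  -0.172   0.1971] F [ 0.5  0.  -4.5] w 0.0275
R [[0.079, 0.085, -0.993], [-0.752, -0.649, -0.115], [-0.654, 0.756, 0.013]] q [ 0.14  0.24 -0.43  1.96  0.98  1.34 -2.16]
shift units [ 1.12 -1.58 -0.09]
turn units [0.01  0.014 0.02 ]
```

View pics/s15.png

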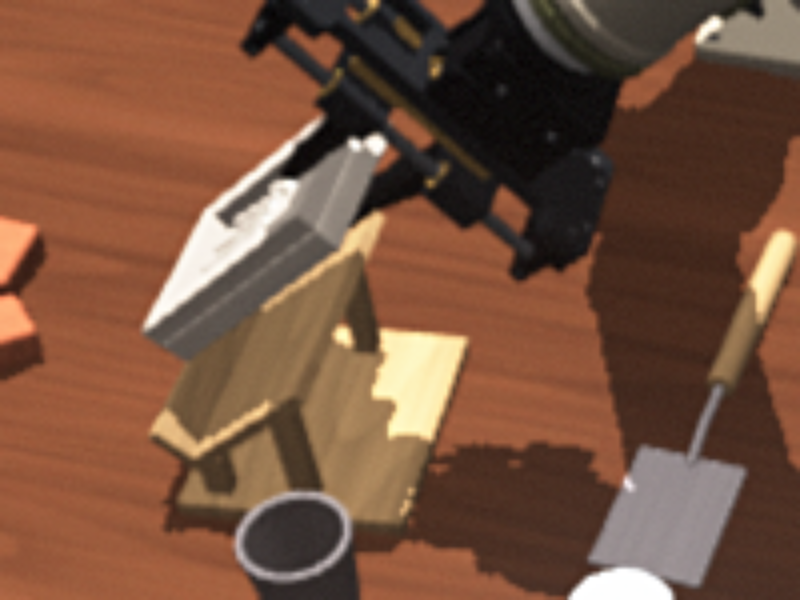

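View pics/t15.png

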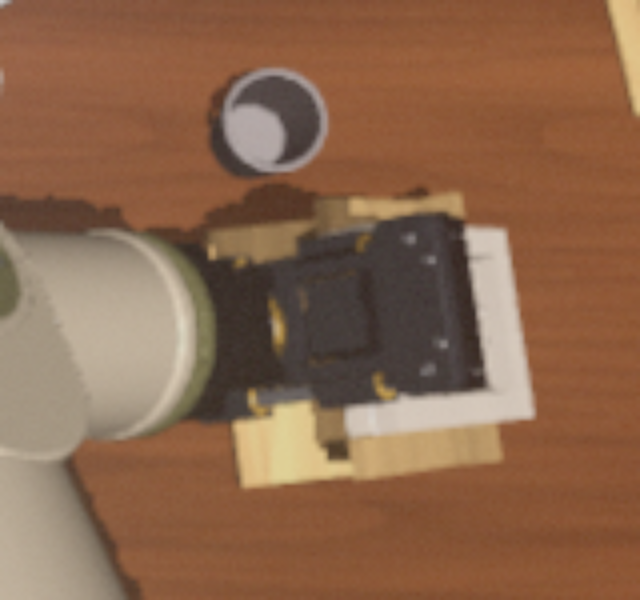

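```bash
python3 - <<'E'
from h import *
s=lambda x,y:((x+.5)/4-.5+130,(y+.5)/4-.5+120); t=lambda x,y:((x+.5)/4-.5+360,(y+.5)/4-.5+170)
P,e=two(t(507,228),s(148,330)); Q=P-RO; print(P,e,'rest',Q@RX+.05,Q@RY,Q[2]-.05)
x,z=Q@RX+.05,Q[2]-.05
print('along slope',x*.766+z*.643,'normal',-x*.643+z*.766)
p,R=st();q=p-RO;x,z=q@RX+.05,q[2]-.05;print('TCP along',x*.766+z*.643,'normal',-x*.643+z*.766)
for uv in ((507,228),(533,417)):
  q=onz('top',t(*uv),P[2])-RO; print(q@RX+.05,q@RY)
E
```

```text
[ 0.57691839 -0.27601212  0.12011724] 0.0061367535100467115 rest -0.018980600174341472 -0.04650272901208975 0.07011724330180628
along slope 0.03054624770951587 normal 0.06591433428128518
t 12.82 p [ 0.5167 -0.1717  0.1987] F [ 0.3 -0.  -4.3] w 0.0277
R [[0.081, 0.083, -0.993], [-0.752, -0.649, -0.115], [-0.654, 0.757, 0.01]] q [ 0.14  0.24 -0.43  1.96  0.98  1.35 -2.16]
TCP along 0.16591614801372784 normal 0.05492531140196725
-0.022250871397446734 -0.04722068533017935
-0.020651626761200692 0.052521321441931244
```

arm_command(targets=[0,0,0.01,0.15,-0.2,0,0.1,0,0.01,0.01,0.2,-0.25,0,0.1,0,0,0,0.2,-0.25,0,0.1,0,0,0,0.2,-0.25,0,0.1,0,0,0,0.1,-0.2,0,0.1,0,0,0,0,-0.1,0,0.1,0,0,0,0,0,0,0.1])

```text
time: 13.4
ee_pos: [0.5179, -0.1653, 0.1599]
eef_rot: [0.658, -0.259, -0.62, 0.339]
ft_force: [-0.1, 0.3, -4.2]
width: 0.0273
```

```bash
python3 -c "
from h import *
to(RP(.0462,.149),FR)
p,R=st();q=p-RO;x,z=q@RX+.05,q[2]-.05;print('TCP along',x*.766+z*.643,'normal',-x*.643+z*.766)
a=camera('scene')[:,:,::-1]
cv2.imwrite('pics/s16.png',cv2.resize(a[150:260,150:300],None,fx=5,fy=5))"
```

```text
t 13.4 p [ 0.5179 -0.1653  0.1599] F [-0.1  0.3 -4.2] w 0.0273
R [[0.096, 0.079, -0.992], [-0.761, -0.637, -0.124], [-0.642, 0.767, -0.001]] q [ 0.12  0.3  -0.43  1.99  1.03  1.32 -2.27]
shift units [ 0.33 -0.29  0.04]
turn units [ 0.005 -0.007 -0.002]
t 13.4 p [ 0.5179 -0.1653  0.1599] F [-0.1  0.3 -4.2] w 0.0273
R [[0.096, 0.079, -0.992], [-0.761, -0.637, -0.124], [-0.642, 0.767, -0.001]] q [ 0.12  0.3  -0.43  1.99  1.03  1.32 -2.27]
TCP along 0.14569838115645736 normal 0.021194225950231155
```

View pics/s16.png

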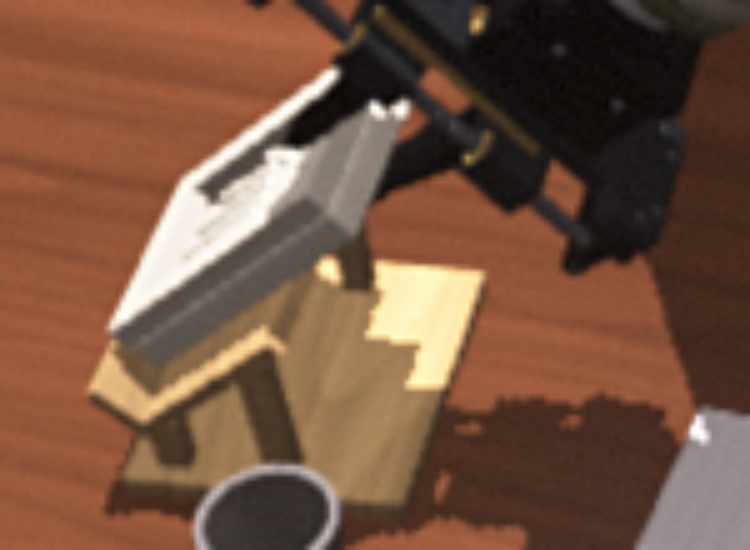

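arm_command(targets=[0,0,0,0.05,-0.08,0,0.1,0,0,0,0.05,-0.08,0,0.1,0,0,0,0,-0.06,0,0.1,0,0,0,0,0,0,0.1])

```text
time: 13.78
ee_pos: [0.5183, -0.1638, 0.1546]
eef_rot: [0.659, -0.259, -0.62, 0.338]
ft_force: [0.4, 0.1, -4.5]
width: 0.0278
```

```bash
python3 -c "
from h import *
p,R=st();q=p-RO;x,z=q@RX+.05,q[2]-.05;print('TCP along',x*.766+z*.643,'normal',-x*.643+z*.766)
a=camera('scene')[:,:,::-1]
cv2.imwrite('pics/s17.png',cv2.resize(a[150:260,150:300],None,fx=5,fy=5))"
```

```text
t 13.78 p [ 0.5183 -0.1638  0.1546] F [ 0.4  0.1 -4.5] w 0.0278
R [[0.097, 0.078, -0.992], [-0.761, -0.636, -0.124], [-0.641, 0.767, -0.002]] q [ 0.11  0.31 -0.43  1.99  1.04  1.32 -2.28]
TCP along 0.14339980005922826 normal 0.016241976837076982
```

View pics/s17.png

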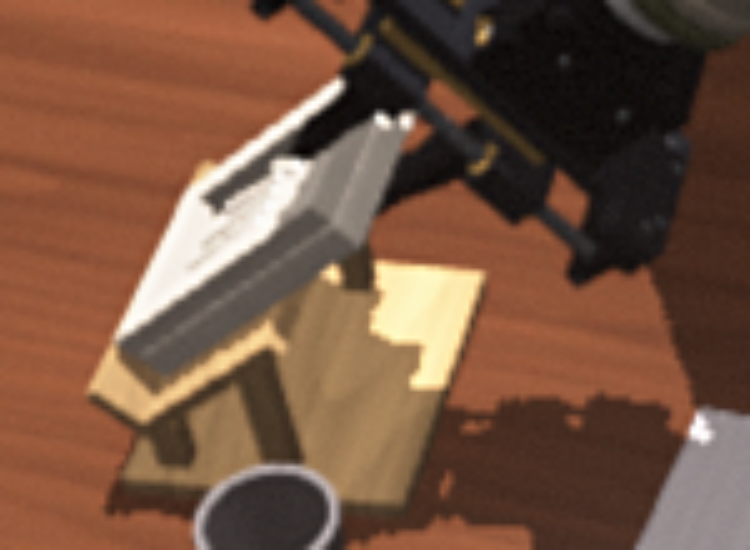

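arm_command(targets=[0,0,0,0.03,-0.08,0,0.1,0,0,0,0.03,-0.06,0,0.1,0,0,0,0,0,0,0.1])

```text
time: 14.08
ee_pos: [0.5187, -0.1641, 0.153]
eef_rot: [0.659, -0.261, -0.619, 0.339]
ft_force: [0.3, -1.9, -4.4]
width: 0.0272
```

arm_command(targets=[0,0,0,0.02,-0.06,0,0.1,0,0,0,0,0,0,0.1])

```text
time: 14.25
ee_pos: [0.5188, -0.1642, 0.1523]
eef_rot: [0.658, -0.262, -0.619, 0.339]
ft_force: [0.1, -0.4, -2.2]
width: 0.0275
```

```bash
python3 -c "
from h import *
p,R=st();q=p-RO;x,z=q@RX+.05,q[2]-.05;print('TCP along',x*.766+z*.643,'normal',-x*.643+z*.766)
a=camera('scene')[:,:,::-1]
cv2.imwrite('pics/s18.png',cv2.resize(a[150:260,150:300],None,fx=5,fy=5))"
```

```text
t 14.25 p [ 0.5188 -0.1642  0.1523] F [ 0.1 -0.4 -2.2] w 0.0275
R [[0.097, 0.074, -0.992], [-0.765, -0.632, -0.122], [-0.636, 0.771, -0.005]] q [ 0.11  0.32 -0.43  1.99  1.04  1.32 -2.29]
TCP along 0.14154109856636438 normal 0.01473667438131794
```

View pics/s18.png

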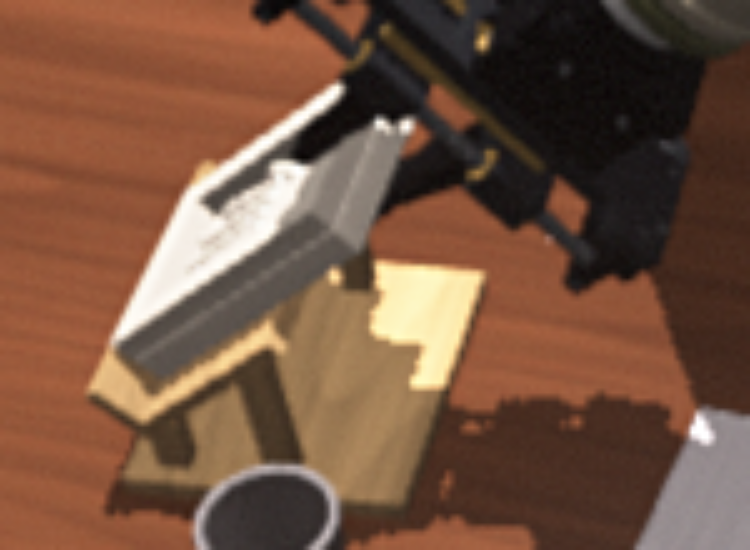

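arm_command(targets=[0,0,0,0.08,-0.02,0,0.1,0,0,0,0.08,-0.02,0,0.1,0,0,0,0,0,0,0.1])

```text
time: 14.55
ee_pos: [0.5203, -0.1659, 0.1505]
eef_rot: [0.659, -0.263, -0.617, 0.34]
ft_force: [-2.8, -1.7, -1.1]
width: 0.0276
```

arm_command(targets=[0,0,0,0.08,-0.02,0,0.1,0,0,0,0,0,0,0.1])

```text
time: 14.72
ee_pos: [0.5204, -0.1657, 0.1506]
eef_rot: [0.659, -0.263, -0.617, 0.34]
ft_force: [-1.1, -2.5, -2.0]
width: 0.0277
```

```bash
python3 -c "
from h import *
p,R=st();q=p-RO;x,z=q@RX+.05,q[2]-.05;print('TCP along',x*.766+z*.643,'normal',-x*.643+z*.766, 'F tool',R.T@read_state()['ft_force'])
a=camera('scene')[:,:,::-1]
cv2.imwrite('pics/s19.png',cv2.resize(a[150:260,150:300],None,fx=5,fy=5))"
```

```text
t 14.72 p [ 0.5204 -0.1657  0.1506] F [-1.1 -2.5 -2. ] w 0.0277
R [[0.101, 0.073, -0.992], [-0.767, -0.63, -0.124], [-0.634, 0.773, -0.008]] q [ 0.11  0.33 -0.42  1.99  1.05  1.31 -2.3 ]
TCP along 0.13919079243010765 normal 0.014512163611722875 F tool [ 3.09891449 -0.08976094  1.41840866]
```

View pics/s19.png

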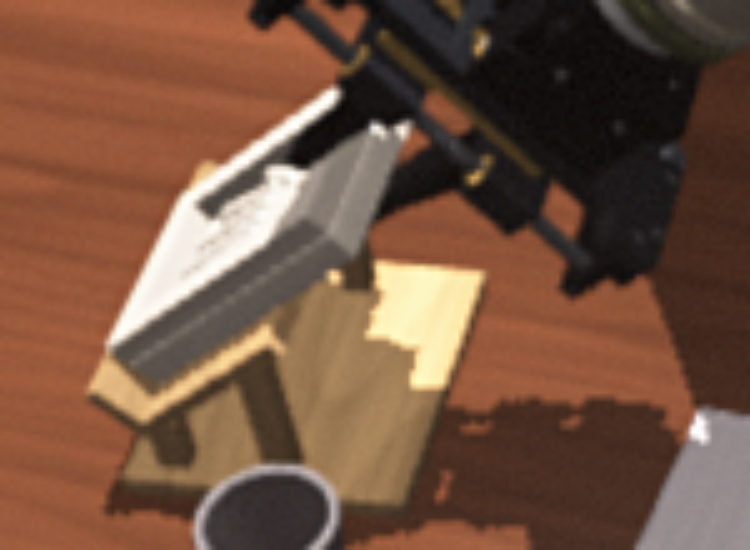

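arm_command(targets=[0,0,0,0.1,0,0,0.1,0,0,0,0.08,0,0,0.1,0,0,0,0,0,0,0.1])

```text
time: 15.02
ee_pos: [0.5213, -0.1654, 0.1505]
eef_rot: [0.66, -0.263, -0.616, 0.341]
ft_force: [-2.2, -3.6, -1.1]
width: 0.0276
```

```bash
python3 -c "
from h import *
p,R=st();q=p-RO;x,z=q@RX+.05,q[2]-.05;print('TCP along',x*.766+z*.643,'normal',-x*.643+z*.766, 'F tool',R.T@read_state()['ft_force'])"
```

```text
t 15.02 p [ 0.5213 -0.1654  0.1505] F [-2.2 -3.6 -1.1] w 0.0276
R [[0.104, 0.073, -0.992], [-0.767, -0.629, -0.126], [-0.634, 0.774, -0.01]] q [ 0.11  0.33 -0.42  1.99  1.05  1.31 -2.3 ]
TCP along 0.1392400633724073 normal 0.014399795494062687 F tool [3.15633819 1.25872188 2.67410589]
```

arm_command(targets=[0,0,0,0.25,0,0.1,0.1,0,0,0,0.1,0,0,0.1])

```text
time: 15.18
ee_pos: [0.5236, -0.166, 0.1498]
eef_rot: [0.664, -0.261, -0.611, 0.342]
ft_force: [-17.9, 9.0, 16.4]
width: 0.0279
```

```bash
python3 -c "
from h import *
p,R=st();q=p-RO;x,z=q@RX+.05,q[2]-.05;print('TCP along',x*.766+z*.643,'normal',-x*.643+z*.766, 'F tool',R.T@read_state()['ft_force'])
a=camera('scene')[:,:,::-1]
cv2.imwrite('pics/s20.png',cv2.resize(a[150:260,150:300],None,fx=5,fy=5))
a=camera('top')[:,:,::-1]
cv2.imwrite('pics/t20.png',cv2.resize(a[190:310,390:510],None,fx=5,fy=5))"
```

```text
t 15.18 p [ 0.5236 -0.166   0.1498] F [-17.9   9.   16.4] w 0.0279
R [[0.116, 0.072, -0.991], [-0.765, -0.629, -0.135], [-0.633, 0.774, -0.018]] q [ 0.11  0.32 -0.42  2.    1.06  1.3  -2.31]
TCP along 0.13813995599919876 normal 0.01432508683656418 F tool [-19.34220899   5.78450437  16.21296733]
```

View pics/s20.png

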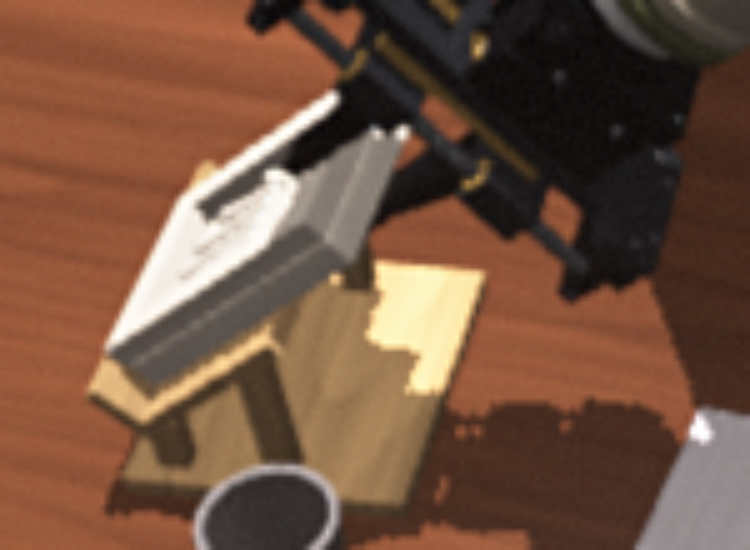

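View pics/t20.png

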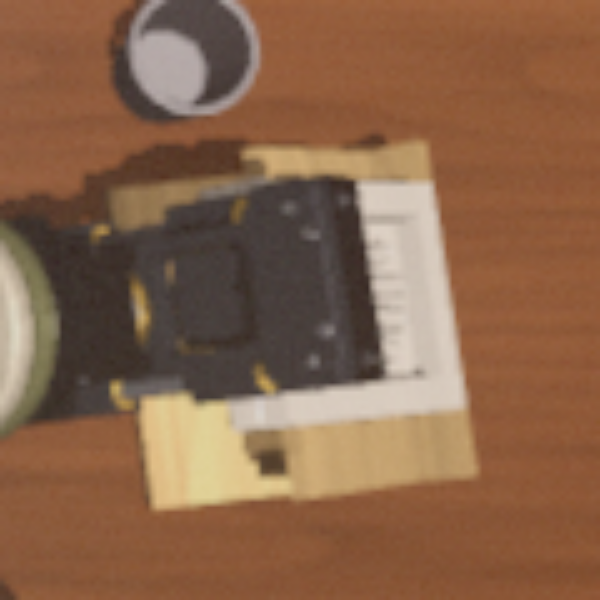

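arm_command(targets=[0,0,0,-0.02,0,0.02,0.1,0,0,0,0,0,0,0.1,0,0,0,0,0,0,0.1], newtons=15)

```text
time: 15.53
ee_pos: [0.5236, -0.1654, 0.1501]
eef_rot: [0.665, -0.261, -0.611, 0.342]
ft_force: [-0.3, -1.3, 0.5]
width: 0.0278
```

```bash
python3 -c "
from h import *
p,R=st();q=p-RO;x,z=q@RX+.05,q[2]-.05;print('TCP along',x*.766+z*.643,'normal',-x*.643+z*.766, 'F tool',R.T@read_state()['ft_force'])"
```

```text
t 15.53 p [ 0.5236 -0.1654  0.1501] F [-0.3 -1.3  0.5] w 0.0278
R [[0.118, 0.071, -0.99], [-0.765, -0.63, -0.136], [-0.634, 0.773, -0.02]] q [ 0.11  0.32 -0.42  2.    1.06  1.3  -2.31]
TCP along 0.13876993987661684 normal 0.014271798908387319 F tool [0.66829661 1.18855893 0.51092035]
```

arm_command(targets=[0,0,0,0,0,0,0.36,0,0,0,0,0,0,0.4,0,0,0,0,0,0,0.5,0,0,0,0,0,0,0.6,0,0,0,0,0,0,0.6], newtons=5)

```text
time: 15.95
ee_pos: [0.5238, -0.166, 0.1488]
eef_rot: [0.665, -0.26, -0.611, 0.342]
ft_force: [-0.4, 1.0, -0.6]
width: 0.0468
```

```bash
python3 -c "
from h import *
st()
a=camera('scene')[:,:,::-1]
cv2.imwrite('pics/s21.png',cv2.resize(a[150:260,150:300],None,fx=5,fy=5))"
```

```text
t 15.95 p [ 0.5238 -0.166   0.1488] F [-0.4  1.  -0.6] w 0.0468
R [[0.117, 0.071, -0.991], [-0.764, -0.631, -0.136], [-0.635, 0.772, -0.02]] q [ 0.11  0.32 -0.42  2.    1.06  1.3  -2.31]
```

View pics/s21.png

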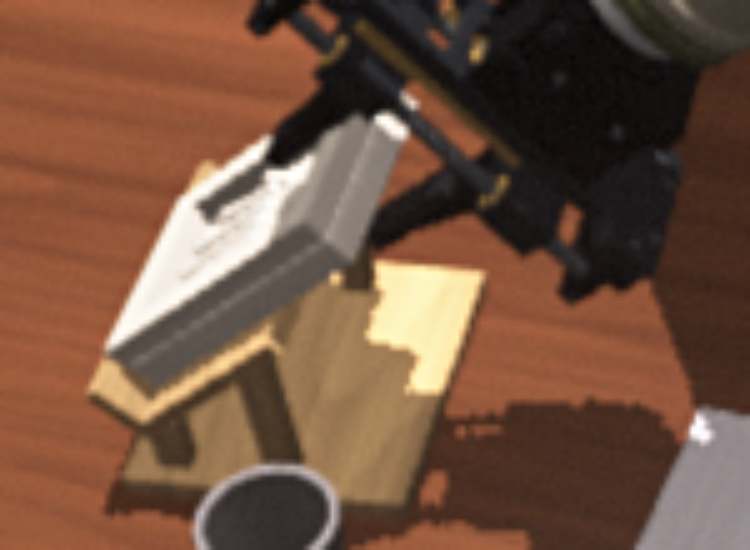

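Released on both sides; back straight off along the fingers.

arm_command(targets=[0,0,0,-0.3,0,0,0.6,0,0,0,-0.6,0,0,0.6,0,0,0,-0.8,0,0,0.6,0,0,0,-0.8,0,0,0.6,0,0,0,-0.8,0,0,0.6,0,0,0,-0.8,0.4,0,0.6,0,0,0,-0.8,0.8,0,0.6,0,0,0,0,0,0,0.6])

```text
time: 16.67
ee_pos: [0.5092, -0.0806, 0.2577]
eef_rot: [0.665, -0.258, -0.612, 0.342]
ft_force: [1.3, 0.0, 0.4]
width: 0.0522
```

```bash
python3 -c "
from h import *
st()
a=camera('scene')[:,:,::-1]; cv2.imwrite('pics/s22f.png',a)
cv2.imwrite('pics/s22.png',cv2.resize(a[150:270,150:310],None,fx=5,fy=5,interpolation=cv2.INTER_CUBIC))
a=camera('top')[:,:,::-1]; cv2.imwrite('pics/t22f.png',a)
cv2.imwrite('pics/t22.png',cv2.resize(a[190:310,390:510],None,fx=5,fy=5,interpolation=cv2.INTER_CUBIC))"
```

```text
t 16.67 p [ 0.5092 -0.0806  0.2577] F [1.3 0.  0.4] w 0.0522
R [[0.119, 0.076, -0.99], [-0.761, -0.633, -0.14], [-0.637, 0.771, -0.017]] q [ 0.03  0.19 -0.51  1.89  0.91  1.52 -2.19]
```

View pics/s22.png

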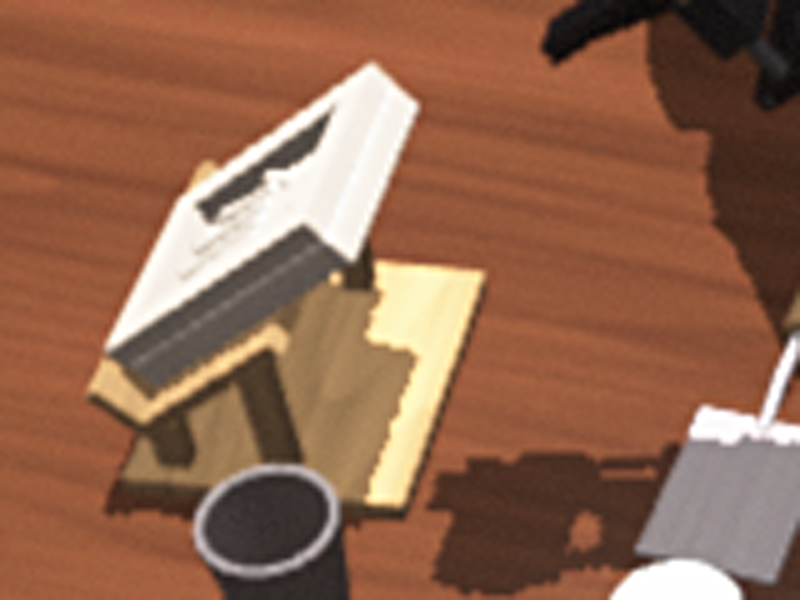

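View pics/t22.png

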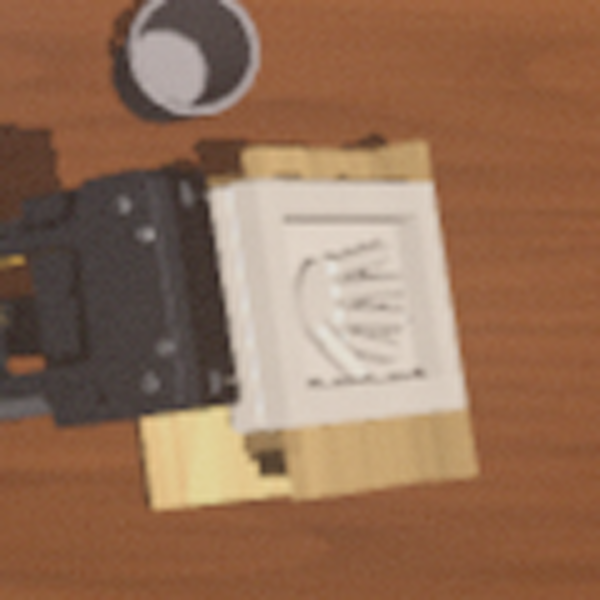

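View pics/s22f.png

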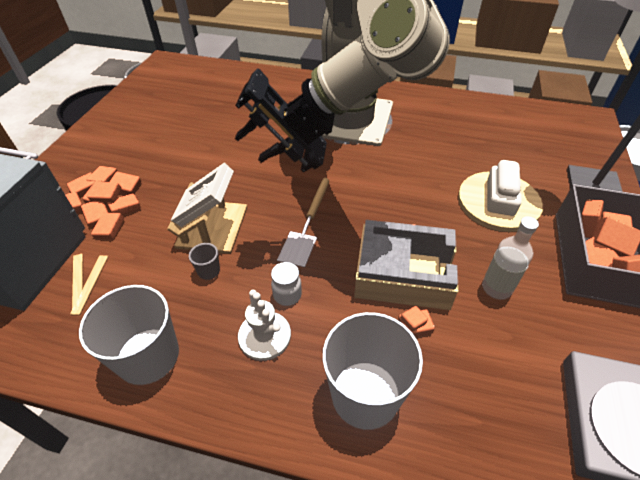

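```bash
python3 - <<'E'
from h import *
c=calibration('scene')
px=np.array([(105,352),(306,226),(375,62),(420,103),(352,262),(155,390)],float);px=(px+.5)/5-.5+150
h,l=.07,.05
ob=np.array([(h,-l,-.014),(-h,-l,-.014),(-h,l,-.014),(-h,l,.014),(-h,-l,.014),(h,-l,.014)])
ok,r,t=cv2.solvePnP(ob,px,c['camera_matrix'],None)
R=c['R'].T@cv2.Rodrigues(r)[0];C=c['R'].T@(t[:,0]-c['t'])
pr=cv2.projectPoints(ob,r,t,c['camera_matrix'],None)[0][:,0];print('res',np.abs(pr-px).max())
q=C-RO;print('rel foot',q@RX+.05,q@RY,q[2]-.05,'tilt',np.arccos(R[2,2]),'yang',np.arccos(abs(R[:,1]@RY)))
s=lambda x,y:((x+.5)/5-.5+390,(y+.5)/5-.5+190)
# top: low hollow edge at foot-frame normal .028 -> z
zl=.05+.028*.766
for uv in((432,182),(467,408)):
  P=onz('top',s(*uv),zl)-RO;print('low edge x (expect -0.018)',P@RX+.05,P@RY)
a=cv2.imread('pics/t0.png') if 0 else cv2.imread('pics/top0.png');b=cv2.imread('pics/t22f.png')
d=cv2.absdiff(a,b).max(2);
for n,(x,y) in dict(jar=(348,189),cast=(351,150),pot=(428,200),shard=(232,187),shard_b=(247,289),bottle=(140,240)).items(): print(n,d[y-18:y+18,x-18:x+18].mean())
E
```

```text
res 0.47776796665684174
rel foot 0.7595413218354765 -1.3257302532080624 1.354692665761551 tilt 1.2046269439242185 yang 1.4160874768663958
low edge x (expect -0.018) -0.019998950633659418 -0.05586567592343303
low edge x (expect -0.018) -0.020383589905015653 0.0447578998958064
jar 2.540895061728395
cast 1.9205246913580247
pot 3.2854938271604937
shard 10.036265432098766
shard_b 75.42206790123457
bottle 2.385030864197531
```

View pics/t22f.png

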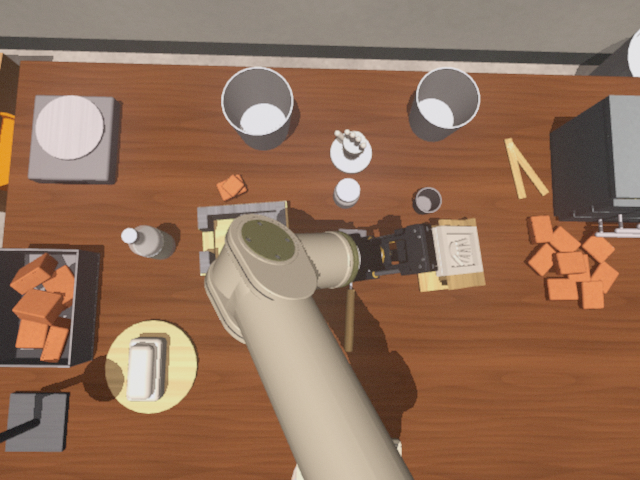

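```bash
python3 - <<'E'
from h import *
c=calibration('scene')
px=np.array([(105,352),(306,226),(375,62),(420,103),(352,262),(155,390)],float);px=(px+.5)/5-.5+150
h,l=.07,.05
ob=np.array([(h,-l,-.014),(-h,-l,-.014),(-h,l,-.014),(-h,l,.014),(-h,-l,.014),(h,-l,.014)])
mx=-(.766*RX+.643*Z);mz=.643*RX-.766*Z;R0=np.c_[mx,RY,mz];C0=RP(-.05+.0446,.1057)
print('pred vs seen px',[ (proj('scene',C0+R0@o)-p).round(1).tolist() for o,p in zip(ob,px)])
Rc=c['R']@R0
ok,r,t=cv2.solvePnP(ob,px,c['camera_matrix'],None,cv2.Rodrigues(Rc)[0],(c['R']@C0+c['t']).reshape(3,1),True)
R=c['R'].T@cv2.Rodrigues(r)[0];C=c['R'].T@(t[:,0]-c['t'])
q=C-RO;print('rel foot',q@RX+.05,q@RY,q[2]-.05,'tilt',np.arccos(R[2,2]),'yang',np.arccos(abs(R[:,1]@RY)))
E
```

```text
pred vs seen px [[0.5, -0.9], [-0.2, -2.0], [0.0, -0.3], [0.7, -0.1], [1.2, -0.6], [0.9, -1.0]]
rel foot 0.046322574994003475 -0.0065288303100148465 0.06006904428128536 tilt 2.4472439100155694 yang 0.01702534861211129
```

```bash
python3 -c "
from bench import *
print(close_job())"
```

```text
the job is handed in; nothing more can be done
None
```

The mould is on the slanted rest, hollow side up with a short end at the ledge. I let go of it and handed the job in at about 17 s. No verdict was reported.

I pressed its scoop end down 36 mm. It then stayed tilted at about 50–53° with the gripper well clear. I gripped the raised end and turned it over. I lowered it until the board carried its weight, slid it to the ledge, and opened the fingers with the forces near zero.

**Last checks, from the scene camera:**

| Measurement | Value | Allowed |
|---|---|---|
| Tilt | 2.447 rad | 2.3 to 2.58 |
| x from rest_foot | 0.046 m | 0.030 to 0.062 |
| y from rest_foot | -0.007 m | -0.035 to 0.035 |
| z from rest_foot | 0.060 m | 0.042 to 0.075 |
| Out of square | 0.02 rad | below 0.2 |

- **Top view:** it agreed, with the mould's low edge about 2 mm from where it should be and the mould within about 6 mm of mid-width.
- **Failed check:** the first fit of the mould's pose gave nonsense. I repeated it from a starting guess at the expected pose, and the corners seen in the picture were within about 2 px of that pose.
- **Position uncertainty:** the cameras disagreed by about 3–5 mm on where the tray and mould were at the start.
- **Side push:** while I slid the mould to the ledge, the push briefly reached about 19 N, plus 16 N sideways. It fell back to near zero before release.
- **Bystanders:** the jar, cast hand, pot, shard and bottle look unmoved in the top view. The arm hid shard_b there and partly hid the spatula. I checked the spatula only by eye in the scene view, and shard_b not at all at the end, though the arm never worked near either.

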